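# Ready the capacitor bank and run the board test

### The arm

A 6-joint arm with a two-finger parallel gripper is mounted at the origin on the work surface. World frame = base frame: x ahead of the robot, y to its left, z up, the work surface at z = 0. Lengths are in mm, angles in rad, forces in N, time in s.
With the tool pointing down it reaches from about 400 to 925 mm from the base axis. Payload 12.5 kg.
Tool frame: the origin (TCP) lies between the finger pads; the fingertips stand env.tip_extent ahead of it and the grasp point (between the pads) lies 11 mm behind it (env.tip_extent is the distance from the TCP to the fingertips, in mm); z points along the fingers, y is the line along which they close (so a half turn about z gives the same grasp; the last joint's range is limited). The gripper opens to 95 mm and grips with 3 to 60 N. Pads are 20 mm wide; open, the fingers measure 119 mm over their backs; the gripper's body (75 mm by 180 mm) begins 59 mm behind the grasp point.
Start: joints at [-1.27, 0.491, 1.559, -0, 1.092, -0.106], TCP at [247.319, -574.003, 222.661] pointing down, gripper open.
Joint ranges: [-3.1, 3.1], [-0.84, 2.19], [0.05, 2.79], [-1.13, 4.28], [0.06, 2.93], [-2.69, 2.69]. Speed limits (rad/s): [2.22, 2.22, 2.79, 3.14, 3.14, 3.14].

### API

Orientations are given as [roll, pitch, yaw] about the fixed x, y, z axes, in that order (R = Rz(yaw) Ry(pitch) Rx(roll)).
In Python, from cell import env gives the robot as it stands.
- The arm moves only by the tool carry_out, never from a script. Its argument "motion" is a list of rows, each a list of 5 numbers: the shift along the tool's x, y, z in mm, then the turn about the tool's z in degrees, then the closure, from 0 (fully open) to 1 (shut). A call has 1 to 12 rows; each row shifts and turns the commanded pose from where the row before left it, along the tool's axes as they then stand; what a row does not reach is not made up. A row lasts 1/10 s, in which the tool goes at most 50 mm and 8.59 degrees, less where a joint would pass 70% of its speed; a pose out of reach is approached as far as the arm can. A call with a gripper value outside its range is refused whole. The fingers move at their own pace and stop on an object; the grip force is fixed at half the most. Time passes only in rows, so rows that do not move let the fingers close. It gives the time, the measured TCP pose, the force, the opening and the grip force at its end, in the units of the state.
- env.state(): the state, without advancing time (a new reading comes with each control period).
- env.read_camera(name): name is "scene" or "side" or "wrist"; returns a dict with "color" (420x560x3 uint8, red, green, blue), "K" (3x3 intrinsics, pixels), "R" (3x3) and "t" (3): a world point X has camera coordinates R X + t; the wrist camera has in their place "hand_eye" (4x4, takes a point from camera to tool coordinates, whose origin is the TCP and whose axes are the flange's). Camera axes: x right, y down, z forward; pixel columns grow to the right and rows downward; lengths in mm; the calibration is good to about 2 mm. A picture is of the moment at which its call begins: read the wrist's pose just before it. There is no depth.
- env.job_done(): hands the job in; it is judged then, once.
The state is a dict: "t": time; "joints": joint angles; "qvel": joint speeds; "tau": joint torques, N m; "eef_pos": TCP position; "tcp_rot": TCP orientation; "ft_force": force on the tool from outside, world axes, zero at the start; "moment": the same for the moment, N m; "opening": opening from 0.0 (shut) to 1.0 (fully open); "grip_force": force on a finger pad.
Only numpy, scipy, OpenCV 4.12 (cv2) and the standard library are available. Lean on these libraries where they do the work, as an engineer would, in place of code of your own. Each camera call takes 0.05 s, during which the arm holds its last target. There are 200 camera calls.

### The job

Get the power board ready and run its test: stand every fallen capacitor upright, studs up, wholly on the steel load plate, and screw all three bar knobs of the board holder clockwise to their end stops, in any order. When all that is done, press the spring pedal fully down to its stop, hold it there for a second, and let it come back up. Leave the yellow wick spool, the flux bottle and the amber jar standing where they are.

Things in the scene. Friction and masses are not known exactly. Their poses are not given: they have to be found in the camera images.
- cap1: block capacitor, 0.3 kg: aluminium box 50 x 50 x 95 mm, its top 9 mm black, with two brass studs (12 mm high, 22 mm apart) on the top. Starts on its side. Origin: centre of the box (47.5 mm from its plain foot); z points to the studs, so up when it stands right; x, y square to its side faces. Two or three are present; None from the start: this one is absent
- cap2: block capacitor, 0.3 kg: aluminium box 50 x 50 x 95 mm, its top 9 mm black, with two brass studs (12 mm high, 22 mm apart) on the top. Starts on its side. Origin: centre of the box (47.5 mm from its plain foot); z points to the studs, so up when it stands right; x, y square to its side faces. Two or three are present; None from the start: this one is absent
- cap3: block capacitor, 0.3 kg: aluminium box 50 x 50 x 95 mm, its top 9 mm black, with two brass studs (12 mm high, 22 mm apart) on the top. Starts on its side. Origin: centre of the box (47.5 mm from its plain foot); z points to the studs, so up when it stands right; x, y square to its side faces. Two or three are present; None from the start: this one is absent
- plate: the load plate: flat steel plate 280 (its x) x 130 (its y) x 8 mm fixed on the bench at the robot's left or right, with three 62 mm square black pads in a row along its x, centred at x = -90, 0 and +90 mm. Origin: centre of its underside, so the top is 8 mm higher
- holder: the board holder on the other side of the bench: grey base 205 (its x) x 185 (its y) mm with a green circuit board on it whose top is at 29 mm (components up to 10 mm more), and three black bar knobs. Fixed. Origin: centre of its underside
- knob1 (a joint): turn of the bar knob (black, 48 mm across, finger bar over its top) of the captive bolts on the board holder, standing upright, near left (holder x -62, y +55 mm). Value in rad: grows as it turns clockwise seen from above; the end stop is at 2.6, and it starts somewhere between 0 and 0.8
- knob1_grip (a point): point on the axis of knob 1, at the height at which to grip its bar; the bar lies along the point's x axis, which turns with the knob
- knob2 (a joint): turn of the bar knob (black, 48 mm across, finger bar over its top) of the captive bolts on the board holder, standing upright, near right (holder x -62, y -55 mm). Value in rad: grows as it turns clockwise seen from above; the end stop is at 2.6, and it starts somewhere between 0 and 0.8
- knob2_grip (a point): point on the axis of knob 2, at the height at which to grip its bar; the bar lies along the point's x axis, which turns with the knob
- knob3 (a joint): turn of the bar knob (black, 48 mm across, finger bar over its top) of the captive bolts on the board holder, standing upright, far middle (holder x +68, y 0 mm). Value in rad: grows as it turns clockwise seen from above; the end stop is at 2.6, and it starts somewhere between 0 and 0.8
- knob3_grip (a point): point on the axis of knob 3, at the height at which to grip its bar; the bar lies along the point's x axis, which turns with the knob
- pedal (a joint): angle of the hinged spring pedal in rad: 0 up (at rest), 0.2 pressed fully to its stop; takes about 7 N at the pad and springs back up when let go. An aluminium plate 130 x 64 mm hinged low at one end on a dark 150 x 85 mm base plate, in the middle of the bench's far part; its other end rises to about 55 mm
- pedal_pad (a point): middle of the black rubber pad (55 x 56 mm) on top of the pedal's raised end, the place to press; its x axis points from the hinge to the raised end along the pedal at rest, level. It moves down about 20 mm to the stop
- spool: bystander: yellow wick spool, 64 mm across, 14 mm high, lying flat. Origin: its middle at bench height. To be left where it is
- flux: bystander: white flux bottle, 50 mm across, 120 mm tall. Origin: its middle at bench height. To be left where it is
- tin: bystander: amber jar, 56 mm across, 60 mm tall. Origin: its middle at bench height. To be left where it is
Things that resemble listed ones, but are neither listed nor needed, are in the scene too. Leave any blue or red look-alike of the part that bears pedal alone.

How it is judged:
By the outcome, as a careful person would: the job done as asked, in the order asked, and still so for the second after the job is handed in, with the robot touching nothing.
Of cap1, cap2, cap3 only 2 to 3 are there at a start; the rules pass over those that are not, and their reading is None.
At some moment in a run one of cap1, cap2, cap3 may be knocked a few centimetres aside while the robot is not near it.
Once in a run the grip may slacken for a moment while it holds something.
It also fails if it takes over 210 s, if anything falls off the work surface, if the arm or the gripper's body presses on something with over 40 N, if the wrist force passes 120 N, or if a joint passes its speed limit or range.

## Working session

There is one attempt and no reset: what is moved stays moved. The work goes in short steps, Python scripts to look and compute and a tool call to move; the robot and the scene stay as the last step left them, time stands still between calls to the robot, and variables do not carry over. Pictures are saved under pics/ and viewed, at most 14 in all, crops included, and the job is handed in when it is done.

Besides the shell and the picture viewer there is one more tool, called after ">>>" as name(argument=value, ...) on one line, values as JSON. carry_out: Moves the arm, as the interface text tells. Its arguments: {"type":"object","properties":{"motion":{"type":"array"}},"required":["motion"]}

```bash
ls; mkdir -p pics
python3 - <<'E'
from cell import env
import cv2,numpy as np
print(env.state(), env.tip_extent)
for n in("scene","side"):
    c=env.read_camera(n); cv2.imwrite(f"pics/{n}0.png",c["color"][:,:,::-1]); print(n,c["K"],c["R"],c["t"])
c=env.read_camera("wrist");print(c["K"],c["hand_eye"])
E
```

```text
pics
{'t': 0.0, 'joints': array([-1.26962720e+00,  4.91533065e-01,  1.55947594e+00,  1.16204570e-05,
        1.09169374e+00, -1.05609274e-01]), 'qvel': array([ 3.56900318e-04, -9.27508807e-04, -2.21336700e-03, -6.30474225e-05,
       -6.85642178e-04, -1.63454622e-04]), 'tau': array([ 1.45125647e-03, -6.12651014e+01, -2.58175439e+01,  6.92980131e-02,
        4.83199744e-02, -9.55431301e-05]), 'eef_pos': array([ 247.22733958, -573.75528323,  222.06908046]), 'tcp_rot': array([-3.14048983e+00, -1.27267265e-04,  4.06772972e-01]), 'ft_force': array([ 0.6935318 , -0.91529363,  0.14230776]), 'moment': array([ 9.31243365e-05, -3.34224743e-02,  1.22952887e-02]), 'grip_force': 0.0, 'opening': 1.0021610599545159} 8.0
scene [[415.81896393   0.         283.75379533]
 [  0.         415.81896393 201.13521789]
 [  0.           0.           1.        ]] [[-0.09016881  0.99586492  0.0110743 ]
 [ 0.69729621  0.07106699 -0.71325134]
 [-0.71108901 -0.05659096 -0.70082086]] [  52.77864117 -362.38902172 1519.38974868]
side [[463.13131704   0.         265.96106483]
 [  0.         463.13131704 204.79967851]
 [  0.           0.           1.        ]] [[ 0.82176579 -0.56936419 -0.02292182]
 [-0.3619158  -0.49043874 -0.79277159]
 [ 0.440134    0.65976834 -0.60908768]] [-450.52692585  283.25361846 1252.56667521]
[[312.14966493   0.         283.99455205]
 [  0.         312.14966493 210.40059867]
 [  0.           0.           1.        ]] [[ 1.00678801e-03 -9.57475694e-01 -2.88512187e-01  8.25824042e+01]
 [ 9.99999452e-01  1.04631257e-03  1.72214778e-05 -1.83180381e-01]
 [ 2.85384782e-04 -2.88512046e-01  9.57476223e-01 -1.61034667e+02]
 [ 0.00000000e+00  0.00000000e+00  0.00000000e+00  1.00000000e+00]]
```

View pics/scene0.png

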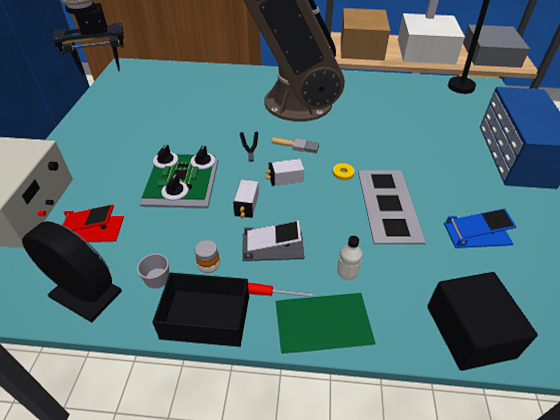

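View pics/side0.png

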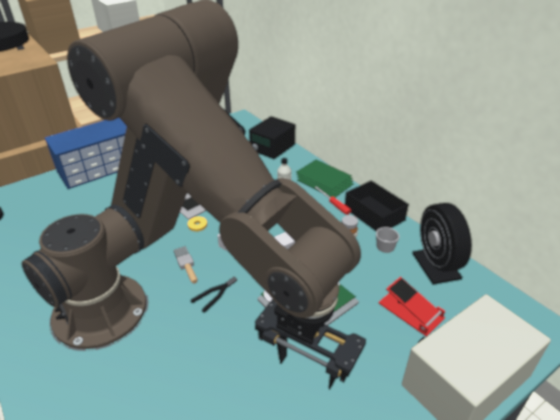

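Scene view from the far side (image right = +y, down = +x). Capacitors are at about (287,172) and (247,197). The plate is at (391,205) on the robot's left and the holder at (180,180). Three things look like pedals: aluminium (274,240), red (95,222) and blue (482,228). The aluminium one fits, with its dark base and a middle-far position; red and blue are the look-alikes. I'll confirm with an enlarged crop.

```bash
cat > h.py <<'E'
from cell import env
import cv2,numpy as np
from scipy.spatial.transform import Rotation as Ro
def cam(n):
    s=env.state(); c=env.read_camera(n)
    if n=="wrist":
        H=c["hand_eye"]; Rt=Ro.from_euler("xyz",s["tcp_rot"]).as_matrix()
        c["C"]=Rt@H[:3,3]+s["eef_pos"]; c["M"]=Rt@H[:3,:3]
    else:
        c["M"]=c["R"].T; c["C"]=-c["R"].T@c["t"]
    return c
def ray(c,uv,z):
    d=c["M"]@np.linalg.inv(c["K"])@np.array([uv[0],uv[1],1.])
    return (c["C"]+d*(z-c["C"][2])/d[2])[:2].round(1)
def proj(c,X):
    p=c["K"]@(c["M"].T@(np.array(X,float)-c["C"])); return (p[:2]/p[2]).round(1)
def save(c,n,box=None,f=1):
    im=c["color"][:,:,::-1]
    if box: im=im[box[1]:box[3],box[0]:box[2]]
    cv2.imwrite(f"pics/{n}.png",cv2.resize(im,None,fx=f,fy=f,interpolation=cv2.INTER_CUBIC))
E
python3 - <<'E'
from h import *
c=cam("scene"); save(c,"crop1",(135,130,435,290),2.66)
g=c["color"].astype(int)
for n,uv,z in [("plateTL",(359,170),8),("plateTR",(403,172),8),("plateBL",(374,241),8),("plateBR",(424,242),8),("spool",(344,171),7),("capA",(287,172),50),("capB",(247,197),50),("pad",(287,233),50),("k1",(203,155),50),("k2",(165,155),50),("k3",(175,185),50),("flux",(349,275),0),("tin",(207,268),0)]: print(n,ray(c,uv,z))
E
```

```text
plateTL [374.2 205.4]
plateTR [370.  335.1]
plateBL [647.3 232.3]
plateBR [638.1 356.9]
spool [382.2 161. ]
capA [454.5  -3.3]
capB [565.4 -98.9]
pad [679.2  15.8]
k1 [ 403.9 -253.2]
k2 [ 415.4 -362.8]
k3 [ 539.  -298.3]
flux [751.1 168.7]
tin [ 764.  -166.5]
```

View pics/crop1.png

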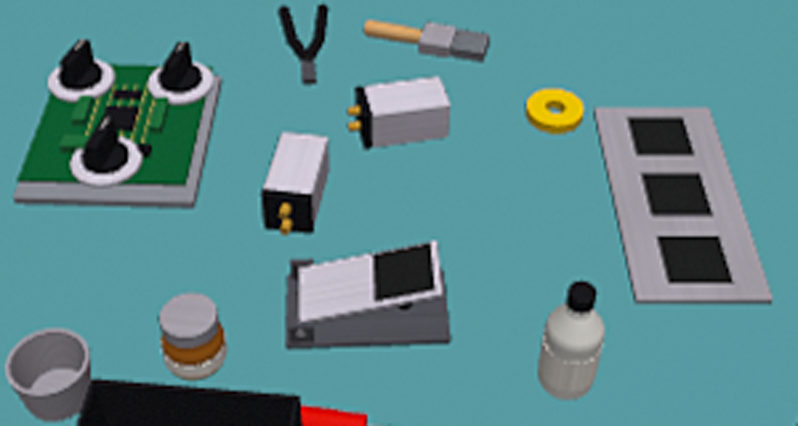

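The crop confirms it: the pedal is the aluminium plate with the black pad, its raised end at (287,233). Capacitor A has its studs towards image left (−y). Capacitor B has its studs towards image bottom (+x). No third capacitor is visible. Next I'll look at the holder from close by.

```bash
cat >> h.py <<'E'
def go(x,y,z,yaw=None):
    s=env.state(); p=s["eef_pos"]; r=s["tcp_rot"]; a=r[2]
    d=np.array([x,y,z])-p
    tx=np.cos(a)*d[0]+np.sin(a)*d[1]; ty=np.sin(a)*d[0]-np.cos(a)*d[1]
    print("shift",np.round([tx,ty,-d[2]],1),"turn",None if yaw is None else np.degrees(a-yaw).round(1),"q6",s["joints"][5].round(2))
E
python3 -c "
from h import *
go(475,-300,240,0)"
```

```text
shift [ 317.5 -161.4  -17.7] turn 23.3 q6 -0.11
```

>>> carry_out(motion=[[32,-16,-2,0,0],[32,-16,-2,0,0],[32,-16,-2,0,0],[32,-16,-2,0,0],[32,-16,-2,0,0],[32,-16,-2,0,0],[32,-16,-2,0,0],[32,-16,-2,0,0],[32,-16,-2,0,0],[30,-17,0,8,0],[0,0,0,8,0],[0,0,0,7.3,0]])

```text
t: 1.4
eef_pos: [476.3, -299.2, 240.5]
tcp_rot: [-3.142, 0.0, -0.004]
ft_force: [0.3, 0.3, 0.0]
opening: 1.002
grip_force: 0.0
```

Run:
```python
from h import *
s=env.state(); print(s["t"],s["eef_pos"],s["tcp_rot"],s["joints"])
c=cam("wrist"); save(c,"w1",None,1.4); np.savez("w1.npz",C=c["C"],M=c["M"],K=c["K"])
```

```text
1.4 [ 476.26538711 -299.24360349  240.54951208] [-3.14152526e+00  1.56646193e-04 -3.50095557e-03] [-6.78387546e-01  3.83734544e-01  1.69159963e+00 -5.16892761e-05
  1.06642289e+00  8.95934725e-01]
```

View pics/w1.png

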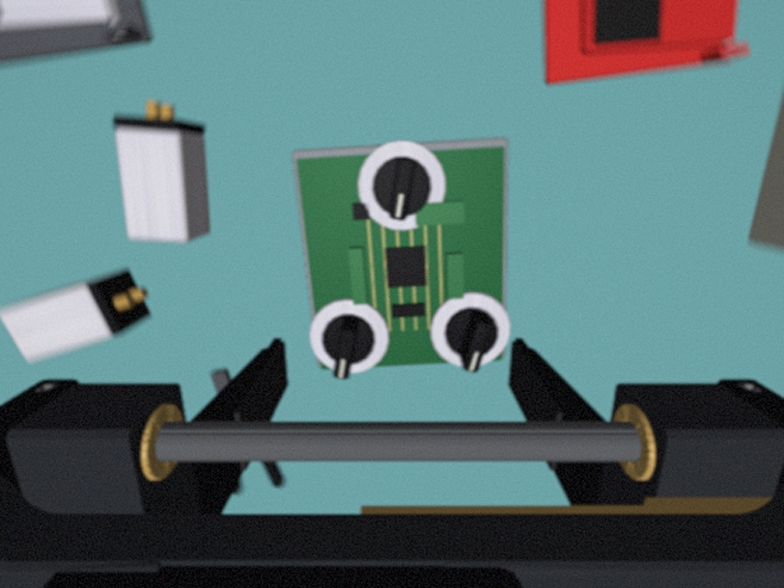

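Wrist view at 1.4x: knobs at k1 (349,339), k2 (470,333) and k3 (401,186), each with a white mark on the near end of its bar. Next I'll measure the white washers and the bar directions.

Run:
```python
from h import *
c=cam("wrist"); g=c["color"]; save(c,"w1k",(215,90,375,275),3.2)
hsv=cv2.cvtColor(g,cv2.COLOR_RGB2HSV)
m=((hsv[...,1]<45)&(hsv[...,2]>165)).astype(np.uint8); m[:, :212]=0; m[290:]=0;m[:,380:]=0
cs,_=cv2.findContours(m,cv2.RETR_EXTERNAL,cv2.CHAIN_APPROX_NONE)
P=[]
for k in cs:
    if cv2.contourArea(k)<300: continue
    h=cv2.convexHull(k); (e,ax,an)=cv2.fitEllipse(h); 
    P.append(e); print(np.round(e,1),np.round(ax,1),[ray(c,e,z) for z in(30,40,50)])
for z in (25,30,35,40,45):
    Q=[ray(c,e,z) for e in P]; print(z,[round(float(np.linalg.norm(Q[i]-Q[j])),1) for i,j in((0,1),(0,2),(1,2))])
```

```text
[249.5 240.6] [51.6 56.2] [array([ 406.5, -254.3]), array([ 410.6, -255.6]), array([ 414.7, -256.8])]
[336.5 234.1] [52.3 56.9] [array([ 414.3, -365.4]), array([ 418.2, -363.6]), array([ 422. , -361.8])]
[284.7 131.6] [61.6 64.2] [array([ 541.5, -300.7]), array([ 542. , -300.7]), array([ 542.4, -300.7])]
25 [112.8, 144.6, 144.7]
30 [111.4, 142.8, 142.7]
35 [109.8, 140.8, 140.9]
40 [108.3, 138.9, 138.9]
45 [106.8, 136.9, 136.9]
```

View pics/w1k.png

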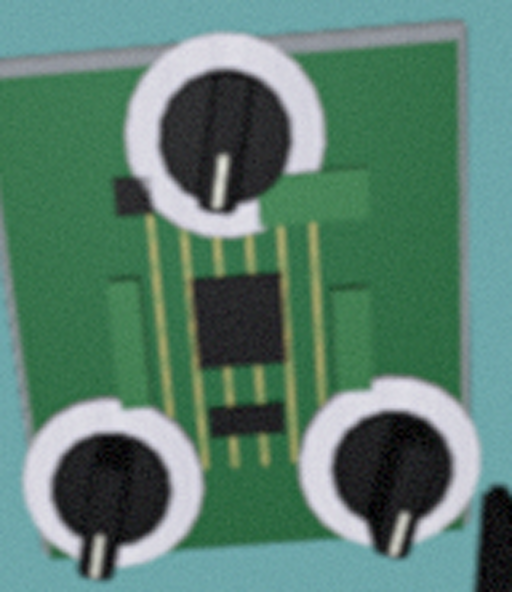

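Run:
```python
from h import *
c=dict(np.load("w1.npz"))
ax={1:(408.5,-255),2:(416.2,-364.5),3:(541.7,-300.7)}
L={1:((101,535),(95,578)),2:((405,512),(396,555)),3:((223,155),(217,208))}
for k in L:
  for z in (60,70,80):
    a,b=[ray(c,np.array(p)/3.2+[215,90],z) for p in L[k]]
    d=b-a; print(k,z,a-ax[k],b-ax[k],np.degrees(np.arctan2(d[1],d[0])).round(1),"len",np.linalg.norm(d).round(1),'ang from axis',np.degrees(np.arctan2(*(b-ax[k])[::-1])).round(1))
```

```text
1 60 [-11.2   1.3] [-29.    4.2] 170.7 len 18.0 ang from axis 171.8
1 70 [-6.5  0. ] [-23.8   2.8] 170.8 len 17.5 ang from axis 173.3
1 80 [-1.7 -1.4] [-18.5   1.4] 170.5 len 17.0 ang from axis 175.7
2 60 [-9.8 -2.5] [-27.4   0. ] 171.9 len 17.8 ang from axis 180.0
2 70 [-5.3 -0.5] [-22.4   2. ] 171.7 len 17.3 ang from axis 174.9
2 80 [-0.9  1.5] [-17.4   3.9] 171.7 len 16.7 ang from axis 167.4
3 60 [-5.7  1.1] [-23.2   3.2] 173.2 len 17.6 ang from axis 172.1
3 70 [-5.   1.1] [-22.    3.1] 173.3 len 17.1 ang from axis 172.0
3 80 [-4.3  1.1] [-20.9   3.1] 173.1 len 16.7 ang from axis 171.6
```

Bars lie at about yaw −9°, −8.5° and −7°, with their tops at z≈70. I'll swing the tool half a turn so the last joint has room for the clockwise turn.

>>> carry_out(motion=[[0,0,0,-8.5,0],[0,0,0,-8.5,0],[0,0,0,-8.5,0],[0,0,0,-8.5,0],[0,0,0,-8.5,0],[0,0,0,-8.5,0],[0,0,0,-8.5,0],[0,0,0,-8.5,0],[0,0,0,-8.5,0],[0,0,0,-8.5,0],[0,0,0,-8.5,0],[0,0,0,-8.5,0]])

```text
t: 2.7
eef_pos: [475.5, -300.6, 240.5]
tcp_rot: [-3.142, -0.0, 1.79]
ft_force: [-0.2, -0.1, -0.1]
opening: 0.998
grip_force: 0.0
```

>>> carry_out(motion=[[0,0,0,-8.5,0.3],[0,0,0,-8.5,0.4],[0,0,0,-8.5,0.4],[0,0,0,-8.5,0.4],[0,0,0,-8.5,0.4],[0,0,0,-8.5,0.4],[0,0,0,-8.5,0.4],[0,0,0,-8.5,0.4],[0,0,0,-1,0.4]])

```text
t: 3.6
eef_pos: [475.5, -300.5, 240.6]
tcp_rot: [-3.142, -0.0, 2.99]
ft_force: [-0.2, -0.9, 0.2]
opening: 0.605
grip_force: 0.0
```

```bash
python3 -c "
from h import *
go(408.5,-255,100,np.radians(171))"
```

```text
shift [ 73.1  34.9 140.6] turn 0.3 q6 -2.1
```

>>> carry_out(motion=[[24,11.5,35,0.3,0.4],[24,11.5,35,0,0.4],[25,12,35,0,0.4],[0,0,20,0,0.4],[0,0,15,0,0.4],[0,0,15,0,0.4],[0,0,6,0,0.4],[0,0,0,0,0.4],[0,0,0,0,0.4]])

```text
t: 4.5
eef_pos: [409.3, -254.3, 80.0]
tcp_rot: [-3.141, 0.0, 2.979]
ft_force: [-0.2, -0.8, 0.5]
opening: 0.6
grip_force: 0.0
```

>>> carry_out(motion=[[0,0,5,0,0.4],[0,0,5,0,0.4],[0,0,4,0,0.4],[0,0,2,0,0.4],[0,0,0,0,0.4]])

```text
t: 5.0
eef_pos: [409.1, -254.1, 63.3]
tcp_rot: [3.141, -0.0, 2.979]
ft_force: [0.1, -0.6, -0.3]
opening: 0.601
grip_force: 0.0
```

>>> carry_out(motion=[[0,0,0,0,0.6],[0,0,0,0,0.8],[0,0,0,0,1],[0,0,0,0,1],[0,0,0,0,1],[0,0,0,0,1]])

```text
t: 5.6
eef_pos: [409.4, -254.7, 63.8]
tcp_rot: [-3.14, 0.001, 2.98]
ft_force: [-9.5, -23.3, -2.4]
opening: 0.151
grip_force: 13.0
```

```bash
python3 - <<'E'
from h import *
s=env.state(); print(s["eef_pos"],s["ft_force"],s["moment"],s["opening"]*95,s["grip_force"])
c=cam("wrist"); save(c,"w2",None,1)
c=cam("scene"); save(c,"s2",(130,90,290,220),3)
E
python3 - <<'E'
import cv2,numpy as np
a=cv2.imread('pics/w2.png');b=cv2.imread('pics/s2.png')
a=cv2.resize(a,(400,300));b=cv2.resize(b,(400,325))[:300]
cv2.imwrite('pics/j2.png',np.hstack([a,b]))
E
```

```text
[ 409.4342213  -254.70284546   63.78248633] [ -9.54417036 -23.26483091  -2.41895661] [-4.45269078  1.76917762 -0.02718475] 14.378655534470079 12.996284365653992
```

View pics/j2.png

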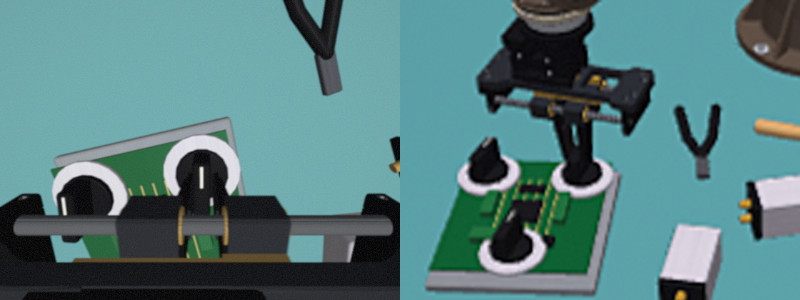

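Wrist (left): fingers on the k1 bar; scene (right): gripper over k1, tips just above the washer. There's a 25 N side load, so the tool sits slightly to the +y side. I'll shift to relieve it, then turn.

>>> carry_out(motion=[[0,-1,0,0,1],[0,0,0,0,1],[0,0,0,0,1]])

```text
t: 6.0
eef_pos: [409.2, -255.4, 63.7]
tcp_rot: [-3.141, 0.001, 2.979]
ft_force: [-1.2, -3.8, 1.1]
opening: 0.144
grip_force: 30.0
```

Relieved. Now turn clockwise about 86° in small rows.

>>> carry_out(motion=[[0,0,0,7,1],[0,0,0,7,1],[0,0,0,7,1],[0,0,0,7,1],[0,0,0,7,1],[0,0,0,7,1],[0,0,0,7,1],[0,0,0,7,1],[0,0,0,7,1],[0,0,0,7,1],[0,0,0,7,1],[0,0,0,0,1]])

```text
t: 7.2
eef_pos: [407.2, -257.0, 63.7]
tcp_rot: [-3.139, 0.002, 1.633]
ft_force: [-22.3, -24.9, 3.6]
opening: 0.149
grip_force: 30.0
```

```bash
cat > st.py <<'E'
from h import *
s=env.state(); print(s["t"],s["eef_pos"].round(1),"yaw",np.degrees(s["tcp_rot"][2]).round(1),s["ft_force"].round(1),s["moment"].round(2),(s["opening"]*95).round(1),s["grip_force"].round(1),s["joints"].round(2))
E
python3 st.py
```

```text
Traceback (most recent call last):
  File "st.py", line 2, in <module>
    s=env.state(); print(s["t"],s["eef_pos"].round(1),"yaw",np.degrees(s["tcp_rot"][2]).round(1),s["ft_force"].round(1),s["moment"].round(2),(s["opening"]*95).round(1),s["grip_force"].round(1),s["joints"].round(2))
                                                                                                                                             ^^^^^^^^^^^^^^^^^^^^^^^
AttributeError: 'float' object has no attribute 'round'
```

>>> carry_out(motion=[[-1.2,-1,0,0,1],[0,0,0,0,1],[0,0,0,0,1]])

```text
t: 7.5
eef_pos: [407.0, -257.3, 63.7]
tcp_rot: [-3.14, 0.001, 1.636]
ft_force: [-12.1, -14.1, 4.6]
opening: 0.145
grip_force: 30.0
```

```bash
sed -i 's/(s\["opening"\]\*95).round(1),s\["grip_force"\].round(1)/round(s["opening"]*95,1),round(s["grip_force"],1)/' st.py; python3 st.py
```

```text
7.5 [ 407.  -257.3   63.7] yaw 93.7 [-12.1 -14.1   4.6] [-2.63  2.36 -0.03] 13.8 30.0 [-0.7   0.54  2.06 -0.    0.55 -0.76]
```

>>> carry_out(motion=[[-1.2,-1,0,0,1],[0,0,0,6,1],[0,0,0,6,1],[0,0,0,6,1],[0,0,0,6,1],[0,0,0,0,1]])

```text
t: 8.1
eef_pos: [406.0, -257.4, 63.7]
tcp_rot: [-3.139, 0.0, 1.214]
ft_force: [-10.7, -4.6, 6.4]
opening: 0.142
grip_force: 30.0
```

```bash
python3 st.py
```

```text
8.1 [ 406.  -257.4   63.7] yaw 69.5 [-10.7  -4.6   6.4] [-1.05  1.76 -0.05] 13.5 30.0 [-0.7   0.54  2.06 -0.    0.55 -0.34]
```

>>> carry_out(motion=[[0,-0.5,0,5,1],[0,0,0,5,1],[0,0,0,5,1],[0,0,0,5,1],[0,0,0,0,1]])

```text
t: 8.6
eef_pos: [405.3, -257.0, 63.7]
tcp_rot: [-3.139, 0.001, 0.865]
ft_force: [-11.2, -4.1, 7.3]
opening: 0.144
grip_force: 30.0
```

```bash
python3 st.py
```

```text
8.6 [ 405.3 -257.    63.7] yaw 49.6 [-11.2  -4.1   7.3] [-0.92  2.03  0.  ] 13.7 30.0 [-0.7   0.54  2.06 -0.    0.55  0.  ]
```

>>> carry_out(motion=[[0,-0.5,0,5,1],[0,0,0,5,1],[0,0,0,5,1],[0,0,0,0,1]])

```text
t: 9.0
eef_pos: [404.9, -256.6, 63.7]
tcp_rot: [-3.139, 0.002, 0.604]
ft_force: [-10.8, -2.9, 8.8]
opening: 0.144
grip_force: 30.0
```

```bash
python3 st.py
```

```text
9.0 [ 404.9 -256.6   63.7] yaw 34.6 [-10.8  -2.9   8.8] [-0.79  1.96  0.24] 13.6 30.0 [-0.7   0.54  2.06 -0.    0.55  0.27]
```

>>> carry_out(motion=[[0,0,0,4,1],[0,0,0,4,1],[0,0,0,0,1]])

```text
t: 9.3
eef_pos: [405.3, -256.3, 63.7]
tcp_rot: [-3.139, 0.002, 0.466]
ft_force: [-6.5, 1.1, 7.6]
opening: 0.166
grip_force: 33.3
```

```bash
python3 st.py
```

```text
9.3 [ 405.3 -256.3   63.7] yaw 26.7 [-6.5  1.1  7.6] [0.18 1.19 0.89] 15.7 33.3 [-0.7   0.54  2.06 -0.    0.55  0.4 ]
```

Moment rises and the fingers spread: k1 is at its stop. A bit more to seat it, then release and rise.

>>> carry_out(motion=[[0,0,0,3,1],[0,0,0,0,1],[0,0,0,0,0.4],[0,0,0,0,0.4],[0,0,0,0,0.4],[0,0,0,0,0.4],[0,0,-20,0,0.4],[0,0,-30,0,0.4]])

```text
t: 10.1
eef_pos: [405.8, -256.7, 113.1]
tcp_rot: [-3.139, 0.001, 0.414]
ft_force: [0.0, -0.3, -0.5]
opening: 0.584
grip_force: 0.0
```

```bash
python3 st.py; python3 -c "
from h import *
go(415.2,-365.5,114,np.radians(171.5))"
```

```text
10.1 [ 405.8 -256.7  113.1] yaw 23.7 [ 0.  -0.3 -0.5] [0.01 0.   0.02] 55.5 0.0 [-0.7   0.45  2.02  0.    0.67  0.46]
shift [-35.1 103.4  -0.9] turn -147.8 q6 0.46
```

>>> carry_out(motion=[[-9.3,25.9,0,0,0.4],[-9.3,25.9,0,0,0.4],[-9.3,25.9,0,0,0.4],[-9.4,25.8,0,0,0.4],[0,0,0,-8.5,0.4],[0,0,0,-8.5,0.4],[0,0,0,-8.5,0.4],[0,0,0,-8.5,0.4],[0,0,0,-8.5,0.4],[0,0,0,-8.5,0.4],[0,0,0,-8.5,0.4],[0,0,0,-8.5,0.4]])

```text
t: 11.3
eef_pos: [413.8, -366.9, 113.6]
tcp_rot: [3.142, -0.0, 1.607]
ft_force: [0.2, 0.1, 0.7]
opening: 0.602
grip_force: 0.0
```

>>> carry_out(motion=[[0,0,0,-8.5,0.4],[0,0,0,-8.5,0.4],[0,0,0,-8.5,0.4],[0,0,0,-8.5,0.4],[0,0,0,-8.5,0.4],[0,0,0,-8.5,0.4],[0,0,0,-8.5,0.4],[0,0,0,-8.5,0.4],[0,0,0,-8.5,0.4],[0,0,0,-3.3,0.4],[0,0,0,0,0.4]])

```text
t: 12.4
eef_pos: [413.8, -366.9, 113.5]
tcp_rot: [3.142, 0.0, 2.994]
ft_force: [-0.4, 0.9, 0.2]
opening: 0.6
grip_force: 0.0
```

```bash
python3 st.py; python3 -c "
from h import *
go(413.2,-366.5,64,np.radians(171.5))"
```

```text
12.4 [ 413.8 -366.9  113.5] yaw 171.5 [-0.4  0.9  0.2] [ 0.07 -0.14  0.01] 57.0 0.0 [-0.84  0.53  1.85  0.    0.77 -2.27]
shift [ 0.7  0.3 49.5] turn 0.0 q6 -2.27
```

>>> carry_out(motion=[[0,0,25,0,0.4],[0,0,15,0,0.4],[0,0,5,0,0.4],[0,0,4.5,0,0.4],[0,0,0,0,0.6],[0,0,0,0,0.8],[0,0,0,0,1],[0,0,0,0,1],[0,0,0,0,1],[0,0,0,0,1],[0,0,0,0,1]])

```text
t: 13.5
eef_pos: [413.6, -365.2, 64.3]
tcp_rot: [3.139, -0.001, 2.993]
ft_force: [2.6, 10.9, 7.2]
opening: 0.146
grip_force: 30.0
```

```bash
python3 st.py
```

```text
13.5 [ 413.6 -365.2   64.3] yaw 171.5 [ 2.6 10.9  7.2] [ 2.03 -0.52 -0.04] 13.9 30.0 [-0.84  0.6   1.88  0.    0.66 -2.27]
```

>>> carry_out(motion=[[0,1,0,0,1],[0,0,0,7,1],[0,0,0,7,1],[0,0,0,7,1],[0,0,0,7,1],[0,0,0,7,1],[0,0,0,7,1],[0,0,0,7,1],[0,0,0,0,1]])

```text
t: 14.4
eef_pos: [413.7, -365.0, 64.3]
tcp_rot: [3.141, -0.002, 2.134]
ft_force: [-0.1, 5.7, 4.6]
opening: 0.143
grip_force: 30.0
```

```bash
python3 st.py
```

```text
14.4 [ 413.7 -365.    64.3] yaw 122.3 [-0.1  5.7  4.6] [ 1.15 -0.05 -0.06] 13.5 30.0 [-0.84  0.6   1.89  0.    0.66 -1.41]
```

>>> carry_out(motion=[[0,0,0,7,1],[0,0,0,7,1],[0,0,0,7,1],[0,0,0,7,1],[0,0,0,7,1],[0,0,0,7,1],[0,0,0,0,1]])

```text
t: 15.1
eef_pos: [413.8, -364.9, 64.3]
tcp_rot: [-3.141, -0.001, 1.401]
ft_force: [0.9, 6.6, 4.9]
opening: 0.148
grip_force: 30.0
```

```bash
python3 st.py
```

```text
15.1 [ 413.8 -364.9   64.3] yaw 80.3 [0.9 6.6 4.9] [ 1.22 -0.18  0.  ] 14.0 30.0 [-0.84  0.6   1.89  0.    0.66 -0.67]
```

>>> carry_out(motion=[[0,0,0,6,1],[0,0,0,6,1],[0,0,0,6,1],[0,0,0,6,1],[0,0,0,6,1],[0,0,0,0,1]])

```text
t: 15.7
eef_pos: [413.9, -364.9, 64.3]
tcp_rot: [-3.14, -0.001, 0.878]
ft_force: [0.7, 6.9, 5.5]
opening: 0.141
grip_force: 30.0
```

```bash
python3 st.py
```

```text
15.7 [ 413.9 -364.9   64.3] yaw 50.3 [0.7 6.9 5.5] [ 1.27 -0.24 -0.05] 13.4 30.0 [-0.84  0.6   1.89  0.    0.66 -0.15]
```

>>> carry_out(motion=[[0,0,0,5,1],[0,0,0,5,1],[0,0,0,5,1],[0,0,0,5,1],[0,0,0,0,1]])

```text
t: 16.2
eef_pos: [413.7, -365.2, 64.4]
tcp_rot: [-3.14, 0.001, 0.531]
ft_force: [-2.0, 3.6, 5.4]
opening: 0.153
grip_force: 30.5
```

```bash
python3 st.py
```

```text
16.2 [ 413.7 -365.2   64.4] yaw 30.4 [-2.   3.6  5.4] [0.87 0.23 0.57] 14.5 30.5 [-0.84  0.6   1.89 -0.    0.66  0.2 ]
```

k2's stop is reached at about yaw 33°; seat, release, rise.

>>> carry_out(motion=[[0,0,0,5,1],[0,0,0,2,1],[0,0,0,0,1],[0,0,0,0,0.4],[0,0,0,0,0.4],[0,0,0,0,0.4],[0,0,0,0,0.4],[0,0,-20,0,0.4],[0,0,-30,0,0.4],[0,0,0,0,0.4]])

```text
t: 17.2
eef_pos: [415.0, -367.0, 117.1]
tcp_rot: [3.137, -0.002, 0.41]
ft_force: [0.1, -0.7, 0.6]
opening: 0.595
grip_force: 0.0
```

```bash
python3 st.py; python3 -c "
from h import *
go(539.3,-301.5,114,np.radians(173))"
```

```text
17.2 [ 415.  -367.   117.1] yaw 23.5 [ 0.1 -0.7  0.6] [ 0.02 -0.05  0.04] 56.5 0.0 [-0.84  0.52  1.85 -0.    0.77  0.32]
shift [140.1 -10.5   3.1] turn -149.5 q6 0.32
```

>>> carry_out(motion=[[35,-2.6,1,0,0.4],[35,-2.6,1,0,0.4],[35,-2.6,1,0,0.4],[35,-2.7,0,0,0.4],[0,0,0,-8.5,0.4],[0,0,0,-8.5,0.4],[0,0,0,-8.5,0.4],[0,0,0,-8.5,0.4],[0,0,0,-8.5,0.4],[0,0,0,-8.5,0.4],[0,0,0,-8.5,0.4],[0,0,0,-8.5,0.4]])

```text
t: 18.4
eef_pos: [538.0, -300.3, 110.5]
tcp_rot: [-3.141, -0.0, 1.603]
ft_force: [0.1, 0.1, -0.2]
opening: 0.6
grip_force: 0.0
```

>>> carry_out(motion=[[0,0,0,-8.5,0.4],[0,0,0,-8.5,0.4],[0,0,0,-8.5,0.4],[0,0,0,-8.5,0.4],[0,0,0,-8.5,0.4],[0,0,0,-8.5,0.4],[0,0,0,-8.5,0.4],[0,0,0,-8.5,0.4],[0,0,0,-8.5,0.4],[0,0,0,-5,0.4],[0,0,0,0,0.4]])

```text
t: 19.5
eef_pos: [538.0, -300.3, 110.5]
tcp_rot: [3.141, -0.0, 3.021]
ft_force: [0.6, -0.0, -0.2]
opening: 0.598
grip_force: 0.0
```

```bash
python3 st.py; python3 -c "
from h import *
go(539.3,-301.5,64,np.radians(173))"
```

```text
19.5 [ 538.  -300.3  110.5] yaw 173.1 [ 0.6 -0.  -0.2] [ 0.04 -0.13 -0.01] 56.8 0.0 [-0.62  0.61  1.69 -0.    0.85 -2.07]
shift [-1.4 -1.  46.5] turn 0.1 q6 -2.07
```

>>> carry_out(motion=[[-1.4,-1,25,0,0.4],[0,0,13,0,0.4],[0,0,5,0,0.4],[0,0,3.5,0,0.4],[0,0,0,0,0.6],[0,0,0,0,0.8],[0,0,0,0,1],[0,0,0,0,1],[0,0,0,0,1],[0,0,0,0,1],[0,0,0,0,1]])

```text
t: 20.6
eef_pos: [539.5, -301.5, 64.8]
tcp_rot: [3.142, 0.0, 3.02]
ft_force: [0.9, 1.2, 3.2]
opening: 0.145
grip_force: 29.9
```

```bash
python3 st.py
```

```text
20.6 [ 539.5 -301.5   64.8] yaw 173.0 [0.9 1.2 3.2] [ 0.42 -0.21  0.01] 13.8 29.9 [-0.62  0.67  1.72  0.    0.76 -2.07]
```

Well centred. Turn.

>>> carry_out(motion=[[0,0,0,7,1],[0,0,0,7,1],[0,0,0,7,1],[0,0,0,7,1],[0,0,0,7,1],[0,0,0,7,1],[0,0,0,7,1],[0,0,0,7,1],[0,0,0,7,1],[0,0,0,7,1],[0,0,0,7,1],[0,0,0,0,1]])

```text
t: 21.8
eef_pos: [539.8, -301.2, 64.8]
tcp_rot: [3.141, -0.0, 1.674]
ft_force: [2.9, 5.1, 1.2]
opening: 0.142
grip_force: 29.9
```

>>> carry_out(motion=[[0,0,0,7,1],[0,0,0,7,1],[0,0,0,7,1],[0,0,0,0,1]])

```text
t: 22.2
eef_pos: [539.9, -301.2, 64.8]
tcp_rot: [3.141, -0.0, 1.309]
ft_force: [4.7, 5.4, 1.8]
opening: 0.146
grip_force: 29.9
```

```bash
python3 st.py
```

```text
22.2 [ 539.9 -301.2   64.8] yaw 75.0 [4.7 5.4 1.8] [ 0.89 -0.83 -0.03] 13.8 29.9 [-0.62  0.67  1.72  0.    0.76 -0.35]
```

>>> carry_out(motion=[[0,0,0,6,1],[0,0,0,6,1],[0,0,0,6,1],[0,0,0,6,1],[0,0,0,6,1],[0,0,0,0,1]])

```text
t: 22.8
eef_pos: [540.1, -301.3, 64.8]
tcp_rot: [3.141, -0.001, 0.786]
ft_force: [3.9, 4.7, 0.7]
opening: 0.146
grip_force: 29.9
```

```bash
python3 st.py
```

```text
22.8 [ 540.1 -301.3   64.8] yaw 45.0 [3.9 4.7 0.7] [ 0.8  -0.89 -0.01] 13.8 29.9 [-0.62  0.67  1.72  0.    0.76  0.17]
```

>>> carry_out(motion=[[0,0,0,5,1],[0,0,0,5,1],[0,0,0,5,1],[0,0,0,5,1],[0,0,0,0,1]])

```text
t: 23.3
eef_pos: [539.2, -302.0, 64.8]
tcp_rot: [3.141, 0.001, 0.44]
ft_force: [-1.8, -2.3, 3.8]
opening: 0.167
grip_force: 30.9
```

```bash
python3 st.py
```

```text
23.3 [ 539.2 -302.    64.8] yaw 25.2 [-1.8 -2.3  3.8] [-0.35  0.43  0.66] 15.9 30.9 [-0.62  0.67  1.72 -0.    0.76  0.52]
```

k3's stop is reached. Seat, release, rise, and move to look at the capacitors.

>>> carry_out(motion=[[0,0,0,3,1],[0,0,0,0,1],[0,0,0,0,0.4],[0,0,0,0,0.3],[0,0,0,0,0.3],[0,0,0,0,0.3],[0,0,-20,0,0.2],[0,0,-40,0,0],[0,0,-40,0,0],[0,0,-40,0,0],[0,0,-40,0,0]])

```text
t: 24.4
eef_pos: [539.2, -301.3, 246.3]
tcp_rot: [-3.142, -0.0, 0.385]
ft_force: [0.2, -1.2, 0.1]
opening: 0.88
grip_force: 0.0
```

```bash
python3 st.py; python3 -c "
from h import *
go(560,-60,250,0)"
```

```text
24.4 [ 539.2 -301.3  246.3] yaw 22.0 [ 0.2 -1.2  0.1] [-0.03 -0.01 -0.05] 83.6 0.0 [-0.62  0.46  1.55  0.    1.13  0.57]
shift [ 109.8 -215.9   -3.7] turn 22.0 q6 0.57
```

>>> carry_out(motion=[[14,-27,0,0,0],[14,-27,0,0,0],[14,-27,0,0,0],[14,-27,0,0,0],[14,-27,0,0,0],[14,-27,0,0,0],[14,-27,0,0,0],[12,-27,-3,0,0],[0,0,0,8,0],[0,0,0,8,0],[0,0,0,6,0],[0,0,0,0,0]])

```text
t: 25.6
eef_pos: [560.4, -59.9, 247.6]
tcp_rot: [-3.142, 0.0, -0.001]
ft_force: [0.5, 0.7, 0.3]
opening: 0.996
grip_force: 0.0
```

```bash
python3 st.py;python3 - <<'E'
from h import *
c=cam("wrist"); save(c,"w3",None,1.4); np.savez("w3.npz",C=c["C"],M=c["M"],K=c["K"])
E
```

```text
25.6 [560.4 -59.9 247.6] yaw -0.0 [0.5 0.7 0.3] [ 0.05  0.03 -0.01] 94.6 0.0 [-0.22  0.38  1.68  0.    1.08  1.35]
```

View pics/w3.png

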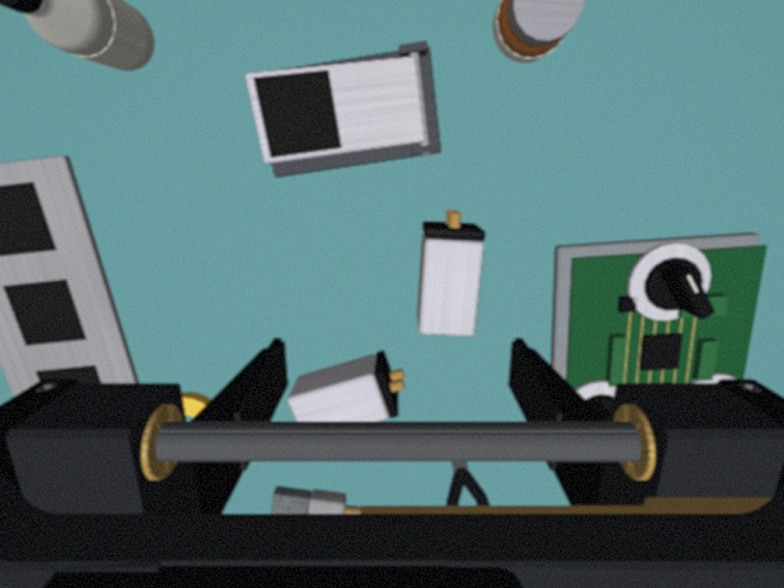

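Wrist view 1.4x: cap B's white top face has corners at about (427,236), (483,236), (475,336), (418,332), studs up-image (+x). Cap A is at (340,385), partly behind the rod. k3's bar has turned, with its white mark now at (692,284).

Run:
```python
from h import *
c=dict(np.load("w3.npz"))
f=lambda L,z:[ray(c,np.array(p)/1.4,z) for p in L]
B=f([(427,237),(483,237),(475,336),(418,333)],50); print("B",B)
for i in range(4): print(np.linalg.norm(B[i]-B[(i+1)%4]).round(1),end=" ")
d=(B[0]+B[1]-B[2]-B[3]); print("axis yaw",np.degrees(np.arctan2(d[1],d[0])))
print("A",f([(289,400),(376,363),(391,415)],50))
print("pedal pad",f([(257,79),(329,70),(340,147),(265,157)],52), "plate",f([(67,157),(137,383)],8))
```

```text
B [array([584.3, -83.7]), array([ 584.3, -129.8]), array([ 496.6, -127.7]), array([499.4, -77.4])]
46.1 87.7 50.4 85.1 axis yaw -2.786240496452261
A [array([432.9,  40.9]), array([470.4, -40. ]), array([417.2, -53.3])]
pedal pad [array([702.4,  44.9]), array([708.4,  -8.8]), array([654.6, -14.8]), array([647.2,  43.8])] plate [array([647.7, 229.8]), array([427.8, 206.3])]
```

```bash
python3 -c "
from h import *
go(574,-106,14,np.radians(-2.8))"
```

```text
shift [ 13.5  46.  233.6] turn 3.0 q6 1.34
```

>>> carry_out(motion=[[7,22,40,0,0],[6,23,40,2.8,0],[0,0,40,0,0],[0,0,40,0,0],[0,0,30,0,0],[0,0,20,0,0],[0,0,13,0,0],[0,0,10,0,0],[0,0,0,0,0.2],[0,0,0,0,0.3]])

```text
t: 26.65
eef_pos: [573.9, -105.2, 15.3]
tcp_rot: [3.141, -0.001, -0.048]
ft_force: [-0.5, 0.4, -0.4]
opening: 0.884
grip_force: 0.0
```

```bash
python3 st.py
```

```text
26.65 [ 573.9 -105.2   15.3] yaw -2.8 [-0.5  0.4 -0.4] [ 0.03 -0.    0.05] 84.0 0.0 [-0.29  0.71  1.83 -0.    0.6   1.32]
```

>>> carry_out(motion=[[0,0,0,0,0.4],[0,0,0,0,0.6],[0,0,0,0,1],[0,0,0,0,1],[0,0,0,0,1],[0,0,-8,0,1],[0,0,-8,0,1],[0,0,-8,0,1],[0,0,0,0,1]])

```text
t: 27.55
eef_pos: [574.0, -105.2, 40.0]
tcp_rot: [3.141, -0.002, -0.049]
ft_force: [-0.5, -0.3, -3.3]
opening: 0.528
grip_force: 29.9
```

```bash
python3 st.py;python3 - <<'E'
from h import *
a=cam("wrist"); b=cam("scene")
a=cv2.resize(a["color"],(400,300)); b=cv2.resize(b["color"][110:260,160:360],(400,300))
cv2.imwrite("pics/j4.png",np.hstack([a,b])[:,:,::-1])
E
```

```text
27.55 [ 574.  -105.2   40. ] yaw -2.8 [-0.5 -0.3 -3.3] [ 0.04 -0.13 -0.03] 50.1 29.9 [-0.29  0.67  1.82 -0.    0.65  1.33]
```

View pics/j4.png

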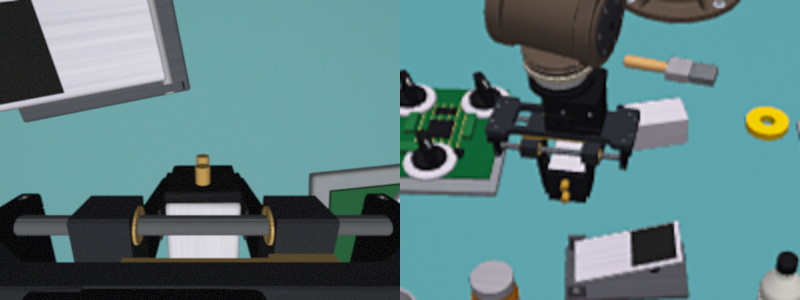

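Lifted, with full weight on the tool, but it stays horizontal because the pads hold it by torsion. I'll lower it and try a lighter squeeze via closure so it can pivot in the pads.

>>> carry_out(motion=[[0,0,10,0,1],[0,0,10,0,1],[0,0,0,0,0.6],[0,0,0,0,0.52],[0,0,0,0,0.49],[0,0,0,0,0.49]])

```text
t: 28.25
eef_pos: [573.6, -105.1, 18.8]
tcp_rot: [3.141, -0.0, -0.049]
ft_force: [-0.4, -0.4, -3.3]
opening: 0.523
grip_force: 29.9
```

>>> carry_out(motion=[[0,0,0,0,0.48],[0,0,0,0,0.48],[0,0,0,0,0.48]])

```text
t: 28.55
eef_pos: [573.5, -105.1, 18.8]
tcp_rot: [3.141, -0.0, -0.049]
ft_force: [-0.2, -0.2, -3.0]
opening: 0.523
grip_force: 29.9
```

>>> carry_out(motion=[[0,0,0,0,0.475],[0,0,0,0,0.475],[0,0,0,0,0.475]])

```text
t: 28.85
eef_pos: [573.5, -105.1, 18.6]
tcp_rot: [3.142, -0.0, -0.049]
ft_force: [1.1, 0.9, -4.1]
opening: 0.523
grip_force: 12.0
```

Closure 0.475 gives 12 N. Going lighter, then lifting.

>>> carry_out(motion=[[0,0,0,0,0.474],[0,0,0,0,0.474],[0,0,-6,0,0.474],[0,0,-6,0,0.474],[0,0,0,0,0.474]])

```text
t: 29.35
eef_pos: [574.0, -105.2, 31.8]
tcp_rot: [3.141, -0.002, -0.049]
ft_force: [1.5, 0.9, -1.1]
opening: 0.526
grip_force: 1.8
```

```bash
python3 st.py;python3 - <<'E'
from h import *
a=cam("wrist"); b=cam("scene")
a=cv2.resize(a["color"],(400,300)); b=cv2.resize(b["color"][110:260,160:360],(400,300))
cv2.imwrite("pics/j5.png",np.hstack([a,b])[:,:,::-1])
E
```

```text
29.35 [ 574.  -105.2   31.8] yaw -2.8 [ 1.5  0.9 -1.1] [ 0.12 -0.15 -0.05] 50.0 1.8 [-0.29  0.68  1.82 -0.    0.63  1.33]
```

>>> carry_out(motion=[[-4,0,-5,0,0.4745],[-4,0,-5,0,0.4745],[-4,0,-5,0,0.4745],[-4,0,-5,0,0.4745],[0,0,0,0,0.4745]])

```text
t: 29.95
eef_pos: [557.0, -104.3, 51.4]
tcp_rot: [3.141, -0.0, -0.049]
ft_force: [0.7, 0.4, -2.1]
opening: 0.528
grip_force: 1.6
```

```bash
python3 st.py;python3 - <<'E'
from h import *
a=cam("wrist"); b=cam("scene")
a=cv2.resize(a["color"],(400,300)); b=cv2.resize(b["color"][110:260,160:360],(400,300))
cv2.imwrite("pics/j6.png",np.hstack([a,b])[:,:,::-1])
E
```

```text
29.95 [ 557.  -104.3   51.4] yaw -2.8 [ 0.7  0.4 -2.1] [ 0.05 -0.04 -0.03] 50.1 1.6 [-0.3   0.64  1.86 -0.    0.65  1.32]
```

View pics/j6.png

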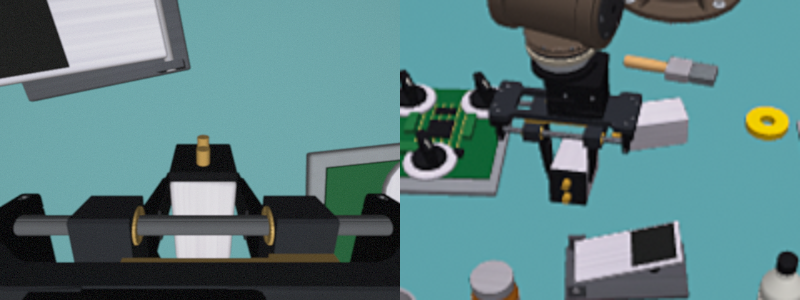

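The cap is tilting up: more of the black end face shows in the scene half, and the wrist half shows the stud end turning up. Continuing the arc.

>>> carry_out(motion=[[-5,0,-4,0,0.4745],[-6,0,-4,0,0.4745],[-6,0,-4,0,0.4745],[-7,0,-3,0,0.4745],[-7,0,-3,0,0.4745],[-7,0,-2,0,0.4745],[0,0,0,0,0.4745]])

```text
t: 30.75
eef_pos: [518.7, -102.5, 71.1]
tcp_rot: [3.141, 0.0, -0.049]
ft_force: [0.7, -0.7, -0.6]
opening: 0.528
grip_force: 1.5
```

>>> carry_out(motion=[[-8,0,-1.5,0,0.4745],[-8,0,-0.5,0,0.4745],[-8,0,0,0,0.4745],[-8,0,1,0,0.4745],[0,0,0,0,0.4745]])

```text
t: 31.25
eef_pos: [486.2, -100.8, 71.5]
tcp_rot: [-3.141, 0.001, -0.049]
ft_force: [-0.4, -1.4, -0.9]
opening: 0.528
grip_force: 2.3
```

```bash
python3 st.py;python3 - <<'E'
from h import *
a=cam("wrist"); b=cam("scene")
a=cv2.resize(a["color"],(400,300)); b=cv2.resize(b["color"][110:260,160:360],(400,300))
cv2.imwrite("pics/j7.png",np.hstack([a,b])[:,:,::-1])
E
```

```text
31.25 [ 486.2 -100.8   71.5] yaw -2.8 [-0.4 -1.4 -0.9] [-0.06  0.06  0.05] 50.1 2.3 [-0.34  0.54  2.02 -0.    0.59  1.28]
```

View pics/j7.png

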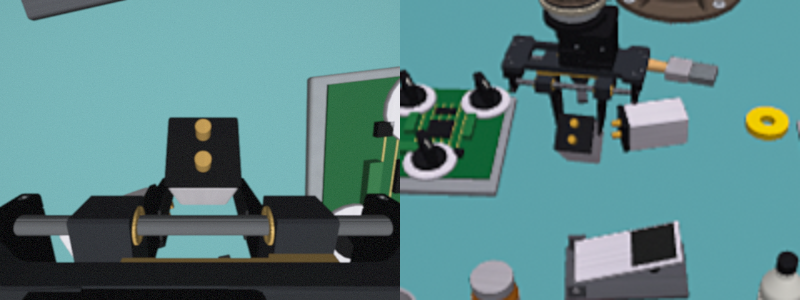

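About 15° short of upright: the studs and black top face show in both halves. Finish the arc, then open to let it settle.

>>> carry_out(motion=[[-6,0,0.5,0,0.4745],[-6,0,0.5,0,0.4745],[0,0,0,0,0.46],[0,0,0,0,0.44],[0,0,0,0,0.4],[0,0,0,0,0.4],[0,0,0,0,0.4]])

```text
t: 32.05
eef_pos: [475.7, -100.3, 70.6]
tcp_rot: [3.141, -0.0, -0.049]
ft_force: [0.6, -0.0, -0.2]
opening: 0.595
grip_force: 0.0
```

```bash
python3 st.py;python3 - <<'E'
from h import *
a=cam("wrist"); b=cam("scene"); np.savez("w8.npz",C=a["C"],M=a["M"],K=a["K"])
a=cv2.resize(a["color"],(400,300)); b=cv2.resize(b["color"][110:260,160:360],(400,300))
cv2.imwrite("pics/j8.png",np.hstack([a,b])[:,:,::-1])
E
```

```text
32.05 [ 475.7 -100.3   70.6] yaw -2.8 [ 0.6 -0.  -0.2] [ 0.05  0.06 -0.02] 56.6 0.0 [-0.34  0.53  2.04 -0.    0.57  1.28]
```

View pics/j8.png

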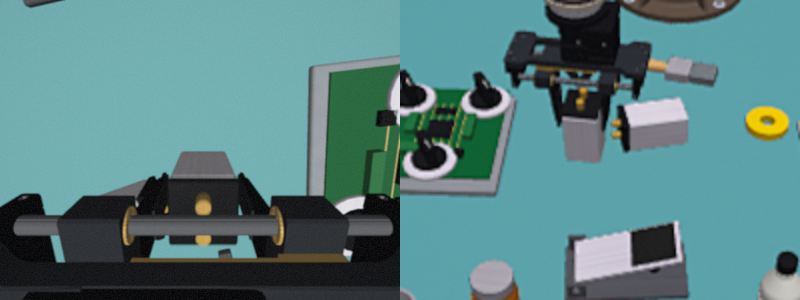

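Upright. In the wrist half the studs are at (203,203) and (203,238), and the front top edge runs from (170,178) to (236,178). Locate it and plan the placing.

Run:
```python
from h import *
c=dict(np.load("w8.npz"))
for p,z in(((203,203),107),((203,238),107),((170,178),95),((236,178),95)): print(ray(c,np.array(p)*1.4,z))
w=cam("scene"); g=w["color"]; hsv=cv2.cvtColor(g,cv2.COLOR_RGB2HSV)
m=(hsv[...,2]<60).astype(np.uint8); m[:, :362]=0; m[:,425:]=0; m[:165]=0;m[245:]=0
n,l,s,ce=cv2.connectedComponentsWithStats(m)
for i in range(1,n):
    if s[i,4]>80: print(s[i,4],ce[i].round(1),ray(w,ce[i],8))
```

```text
[ 485.9 -100.4]
[459.9 -99.2]
[498.7 -79. ]
[ 496.6 -122.9]
262 [382.9 181. ] [416.8 272.4]
301 [388.8 202.6] [504.9 281.6]
384 [395.6 227.1] [594.4 291.1]
```

>>> carry_out(motion=[[0,0,0,0,0.6],[0,0,0,0,1],[0,0,0,0,1],[0,0,0,0,1],[0,0,-10,0,1],[0,0,-20,0,1],[0,0,0,-4.4,1],[0,0,0,-4.4,1],[25,0,0,0,1],[25,0,0,0,1],[0,0,0,0,1]])

```text
t: 33.3
eef_pos: [527.7, -95.1, 101.2]
tcp_rot: [3.141, -0.002, 0.105]
ft_force: [1.0, -0.2, -3.1]
opening: 0.526
grip_force: 30.0
```

```bash
python3 st.py;python3 -c "
from h import *
go(596,291,101)"
```

```text
33.3 [527.7 -95.1 101.2] yaw 6.0 [ 1.  -0.2 -3.1] [ 0.02 -0.03 -0.01] 50.0 30.0 [-0.3   0.53  1.9  -0.    0.71  1.16]
shift [ 1.085e+02 -3.768e+02  2.000e-01] turn None q6 1.16
```

>>> carry_out(motion=[[9,-31.4,0,0,1],[9,-31.4,0,0,1],[9,-31.4,0,0,1],[9,-31.4,0,0,1],[9,-31.4,0,0,1],[9,-31.4,0,0,1],[9,-31.4,0,0,1],[9,-31.4,0,0,1],[9,-31.4,0,0,1],[9,-31.4,0,0,1],[9,-31.4,0,0,1],[9,-31.4,0,0,1]])

```text
t: 34.5
eef_pos: [592.6, 291.8, 100.8]
tcp_rot: [3.141, 0.001, 0.105]
ft_force: [0.9, 0.2, -3.5]
opening: 0.526
grip_force: 30.0
```

>>> carry_out(motion=[[0,0,0,0,1],[0,0,8,0,1],[0,0,5,0,1],[0,0,4,0,1],[0,0,2,0,1],[0,0,0,0,1]])

```text
t: 35.1
eef_pos: [593.3, 290.3, 81.2]
tcp_rot: [3.141, 0.001, 0.104]
ft_force: [-0.9, -0.5, -2.9]
opening: 0.524
grip_force: 30.0
```

```bash
python3 st.py
```

```text
35.1 [593.3 290.3  81.2] yaw 6.0 [-0.9 -0.5 -2.9] [ 0.06 -0.02  0.03] 49.8 30.0 [ 0.36  0.69  1.59 -0.    0.86  1.82]
```

>>> carry_out(motion=[[0,0,1.5,0,1],[0,0,1.5,0,1],[0,0,0,0,1]])

```text
t: 35.4
eef_pos: [593.4, 290.9, 78.7]
tcp_rot: [3.142, -0.0, 0.105]
ft_force: [0.1, -0.2, -3.5]
opening: 0.528
grip_force: 30.0
```

>>> carry_out(motion=[[0,0,1,0,1],[0,0,0,0,1]])

```text
t: 35.6
eef_pos: [593.4, 290.9, 78.6]
tcp_rot: [3.142, -0.001, 0.105]
ft_force: [-1.8, -1.7, 6.0]
opening: 0.524
grip_force: 30.0
```

>>> carry_out(motion=[[0,0,1,0,1],[0,0,0,0,1]])

```text
t: 35.8
eef_pos: [593.4, 290.9, 78.6]
tcp_rot: [-3.142, -0.001, 0.105]
ft_force: [-5.6, -2.8, 13.7]
opening: 0.527
grip_force: 30.0
```

Contact with the plate. Release, rise, and head over to cap A.

>>> carry_out(motion=[[0,0,-1,0,0.8],[0,0,0,0,0.45],[0,0,0,0,0.3],[0,0,0,0,0.1],[0,0,0,0,0],[0,0,0,0,0],[0,0,-20,0,0],[0,0,-40,0,0],[0,0,-40,0,0],[0,0,-40,0,0],[0,0,-30,0,0]])

```text
t: 36.9
eef_pos: [593.5, 291.0, 250.4]
tcp_rot: [-3.141, -0.002, 0.105]
ft_force: [0.4, 0.2, -0.1]
opening: 1.003
grip_force: 0.0
```

```bash
python3 st.py;python3 -c "
from h import *
go(490,20,260,np.radians(90))"
```

```text
36.9 [593.5 291.  250.4] yaw 6.0 [ 0.4  0.2 -0.1] [ 0.04 -0.02 -0.01] 95.3 0.0 [ 0.36  0.52  1.43 -0.    1.19  1.82]
shift [-131.3  258.7   -9.6] turn -84.0 q6 1.82
```

```bash
python3 -c "
from h import *
go(444,-46,260,np.radians(115))"
```

```text
shift [-183.9  319.5   -9.6] turn -109.0 q6 1.82
```

>>> carry_out(motion=[[-18,32,-1,0,0],[-18,32,-1,0,0],[-18,32,-1,0,0],[-18,32,-1,0,0],[-18,32,-1,0,0],[-18,32,-1,0,0],[-18,32,-1,0,0],[-18,32,-1,0,0],[-18,32,-1,0,0],[-18,32,0,0,0],[0,0,0,-8.4,0],[0,0,0,-8.4,0]])

```text
t: 38.1
eef_pos: [447.4, -47.2, 256.9]
tcp_rot: [3.141, -0.0, 0.402]
ft_force: [-0.5, 0.4, 0.8]
opening: 1.001
grip_force: 0.0
```

>>> carry_out(motion=[[0,0,0,-8.4,0],[0,0,0,-8.4,0],[0,0,0,-8.4,0],[0,0,0,-8.4,0],[0,0,0,-8.4,0],[0,0,0,-8.4,0],[0,0,0,-8.4,0],[0,0,0,-8.4,0],[0,0,0,-8.4,0],[0,0,0,-8.4,0],[0,0,0,-8.4,0]])

```text
t: 39.2
eef_pos: [447.7, -46.1, 256.7]
tcp_rot: [3.141, 0.0, 2.017]
ft_force: [0.2, 0.3, -0.2]
opening: 1.0
grip_force: 0.0
```

```bash
python3 st.py;python3 - <<'E'
from h import *
c=cam("wrist"); save(c,"w9",None,1); np.savez("w9.npz",C=c["C"],M=c["M"],K=c["K"])
b=cam("scene")
a=cv2.resize(c["color"][:290],(560,290)); b=b["color"][120:300,130:440]; b=cv2.resize(b,(499,290))
cv2.imwrite("pics/j9.png",cv2.resize(np.vstack([a,np.pad(b,((0,0),(0,61),(0,0)))]),None,fx=1,fy=1)[:,:,::-1])
E
```

```text
39.2 [447.7 -46.1 256.7] yaw 115.6 [ 0.2  0.3 -0.2] [ 0.01 -0.12 -0.02] 95.0 0.0 [-0.25  0.2   1.92 -0.    1.02 -0.7 ]
```

View pics/j9.png

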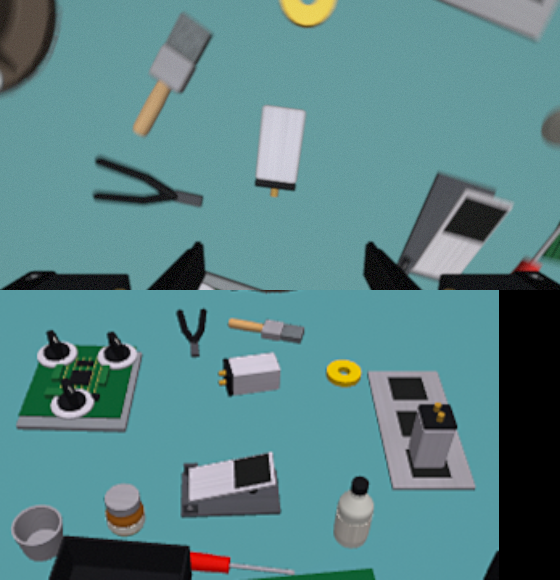

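Cap B stands on the far pad (scene half, (433,440)). In the wrist half, cap A's white top face has corners (266,107), (305,110), (296,182), (257,179), with the studs towards image bottom.

Run:
```python
from h import *
c=dict(np.load("w9.npz"))
P=[ray(c,p,50) for p in((266,107),(305,110),(296,182),(257,179))]; print(P,[np.linalg.norm(P[i]-P[(i+1)%4]).round(1) for i in range(4)])
foot=(P[0]+P[1])/2; st=(P[2]+P[3])/2; d=(st-foot); L=np.linalg.norm(d); u=d/L
print(foot,st,L,"tool yaw",np.degrees(np.arctan2(-u[1],-u[0])))
g=st+u*9-u*15; print("grasp",g); go(*g,14,np.arctan2(-u[1],-u[0]))
```

```text
[array([390.7,  28.5]), array([431.5,  44.5]), array([458.7, -33.5]), array([415.1, -50.3])] [np.float64(43.8), np.float64(82.6), np.float64(46.7), np.float64(82.5)]
[411.1  36.5] [436.9 -41.9] 82.5360527284895 tool yaw 108.21542583766234
grasp [435.02445598 -36.20067244]
shift [ 14.4  -7.2 242.7] turn 7.1 q6 -0.69
```

Near the inner reach limit, so I'll first carry it lying down about 90 mm further out, then pivot it.

>>> carry_out(motion=[[7,-3.6,40,0,0],[7.5,-3.6,40,0,0],[0,0,40,7,0],[0,0,40,0,0],[0,0,40,0,0],[0,0,20,0,0],[0,0,12,0,0],[0,0,10,0,0],[0,0,0,0,0.2],[0,0,0,0,0.4]])

```text
t: 40.3
eef_pos: [435.3, -36.1, 14.9]
tcp_rot: [3.141, 0.0, 1.887]
ft_force: [0.5, 0.1, -0.6]
opening: 0.886
grip_force: 0.0
```

>>> carry_out(motion=[[0,0,0,0,0.6],[0,0,0,0,1],[0,0,0,0,1],[0,0,0,0,1],[0,0,0,0,1]])

```text
t: 40.8
eef_pos: [435.0, -36.1, 14.8]
tcp_rot: [-3.142, 0.0, 1.888]
ft_force: [-1.4, -1.3, 4.9]
opening: 0.521
grip_force: 29.9
```

```bash
python3 st.py;python3 -c "
from h import *
go(525,-60,35)"
```

```text
40.8 [435.  -36.1  14.8] yaw 108.2 [-1.4 -1.3  4.9] [-0.16  0.21  0.02] 49.5 29.9 [-0.23  0.6   2.19 -0.    0.35 -0.55]
shift [-50.8  78.1 -20.2] turn None q6 -0.55
```

>>> carry_out(motion=[[0,0,-10,0,1],[0,0,-6,0,1],[-12,19.5,0,0,1],[-13,19.5,0,0,1],[-13,19.5,0,0,1],[-13,19.5,0,0,1],[0,0,0,0,1],[0,0,7,0,1],[0,0,5,0,1],[0,0,0,0,1]])

```text
t: 41.8
eef_pos: [523.9, -59.8, 17.8]
tcp_rot: [-3.14, -0.001, 1.889]
ft_force: [0.4, 0.4, -3.3]
opening: 0.524
grip_force: 29.9
```

```bash
python3 st.py
```

```text
41.8 [523.9 -59.8  17.8] yaw 108.2 [ 0.4  0.4 -3.3] [-0.13 -0.18 -0.03] 49.8 29.9 [-0.24  0.66  1.97 -0.    0.52 -0.56]
```

Now loosen to ~2 N as before and do the arc (towards tool +x).

>>> carry_out(motion=[[0,0,1.5,0,1],[0,0,0,0,0.49],[0,0,0,0,0.475],[0,0,0,0,0.475],[0,0,0,0,0.4745],[0,0,0,0,0.4745],[0,0,0,0,0.4745]])

```text
t: 42.5
eef_pos: [525.1, -60.2, 17.2]
tcp_rot: [3.142, 0.0, 1.889]
ft_force: [0.4, -0.1, -3.1]
opening: 0.523
grip_force: 29.9
```

>>> carry_out(motion=[[0,0,0,0,0.473],[0,0,0,0,0.473],[0,0,0,0,0.473]])

```text
t: 42.8
eef_pos: [525.2, -60.2, 17.3]
tcp_rot: [3.141, 0.0, 1.889]
ft_force: [-0.9, -0.1, 0.1]
opening: 0.528
grip_force: 0.1
```

>>> carry_out(motion=[[0,0,0,0,0.4738],[0,0,0,0,0.4738],[0,0,-5,0,0.4738],[1,0,-5,0,0.4738],[0,0,0,0,0.4738]])

```text
t: 43.3
eef_pos: [524.9, -59.2, 27.9]
tcp_rot: [3.141, 0.0, 1.889]
ft_force: [-0.7, 0.2, 0.2]
opening: 0.526
grip_force: 0.3
```

Too light; it slid. Go back down and use a bit more.

>>> carry_out(motion=[[-1,0,6,0,0.472],[0,0,6,0,0.472],[0,0,0,0,0.4745],[0,0,0,0,0.4745],[0,0,0,0,0.4745]])

```text
t: 43.8
eef_pos: [525.0, -60.1, 14.9]
tcp_rot: [-3.141, -0.0, 1.888]
ft_force: [-0.9, -0.4, -1.6]
opening: 0.528
grip_force: 1.8
```

>>> carry_out(motion=[[0,0,-5,0,0.4745],[0,0,-5,0,0.4745],[0,0,0,0,0.4745]])

```text
t: 44.1
eef_pos: [525.3, -60.2, 26.0]
tcp_rot: [3.141, 0.001, 1.889]
ft_force: [-0.2, -1.3, -0.4]
opening: 0.529
grip_force: 2.5
```

>>> carry_out(motion=[[3,0,-5,0,0.4745],[4,0,-5,0,0.4745],[4,0,-5,0,0.4745],[4,0,-5,0,0.4745],[4,0,-5,0,0.4745],[0,0,0,0,0.4745]])

```text
t: 44.7
eef_pos: [519.1, -41.6, 50.8]
tcp_rot: [3.141, 0.0, 1.889]
ft_force: [0.3, -1.0, -0.2]
opening: 0.528
grip_force: 1.9
```

```bash
python3 st.py
python3 - <<'E'
from h import *
c=cam("wrist"); g=c["color"]; cv2.imwrite("pics/w10.png",g[:,:,::-1])
hsv=cv2.cvtColor(g,cv2.COLOR_RGB2HSV)
m=((hsv[...,0]>12)&(hsv[...,0]<30)&(hsv[...,1]>110)&(hsv[...,2]>110)).astype(np.uint8); m[300:]=0
n,l,s,ce=cv2.connectedComponentsWithStats(m)
for i in range(1,n):
    if s[i,4]>40: print("brass",s[i],ce[i].round(0))
E
```

```text
44.7 [519.1 -41.6  50.8] yaw 108.2 [ 0.3 -1.  -0.2] [-0.14 -0.13  0.07] 50.2 1.9 [-0.21  0.59  1.97 -0.    0.58 -0.53]
```

Run:
```python
from h import *
a=cv2.imread("pics/w10.png")[:,:,::-1]; b=cam("scene")["color"]
a=cv2.resize(a,(400,300)); b=cv2.resize(b[110:260,210:410],(400,300))
cv2.imwrite("pics/j10.png",np.hstack([a,b])[:,:,::-1])
```

```text
(no output)
```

View pics/j10.png

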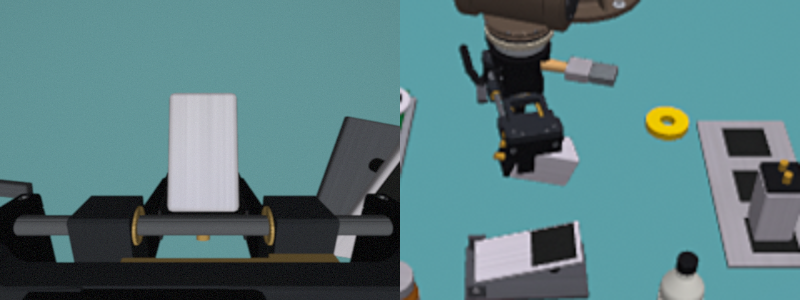

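Tilting works: in the scene half cap A's foot end (575,175) is low and its stud end is raised. Continue the arc as for B.

>>> carry_out(motion=[[5,0,-4,0,0.4745],[6,0,-4,0,0.4745],[6,0,-4,0,0.4745],[7,0,-3,0,0.4745],[7,0,-3,0,0.4745],[7,0,-2,0,0.4745],[0,0,0,0,0.4745]])

```text
t: 45.5
eef_pos: [507.1, -5.2, 70.5]
tcp_rot: [3.141, 0.0, 1.889]
ft_force: [-0.4, -1.2, 0.6]
opening: 0.533
grip_force: 1.8
```

>>> carry_out(motion=[[8,0,-1.5,0,0.4745],[8,0,-0.5,0,0.4745],[8,0,0,0,0.4745],[8,0,1,0,0.4745],[0,0,0,0,0.4745]])

```text
t: 46.0
eef_pos: [496.9, 25.4, 71.0]
tcp_rot: [-3.141, -0.0, 1.89]
ft_force: [1.0, 0.4, 0.7]
opening: 0.526
grip_force: 1.4
```

```bash
cat > br.py <<'E'
from h import *
for n in("wrist","scene"):
    c=cam(n); g=c["color"]
    hsv=cv2.cvtColor(g,cv2.COLOR_RGB2HSV)
    m=((hsv[...,0]>10)&(hsv[...,0]<30)&(hsv[...,1]>110)&(hsv[...,2]>90)).astype(np.uint8)
    if n=="wrist": m[345:]=0
    nn,l,s,ce=cv2.connectedComponentsWithStats(m)
    for i in range(1,nn):
        if s[i,4]>12: print(n,s[i],ce[i].round(0),ray(c,ce[i],102))
E
python3 st.py; python3 br.py
```

```text
46.0 [496.9  25.4  71. ] yaw 108.3 [1.  0.4 0.7] [ 0.13 -0.19  0.06] 50.0 1.4 [-0.08  0.54  2.01  0.    0.59 -0.4 ]
wrist [ 130    0   97   38 2590] [180.  15.] [424.6 125.3]
wrist [196 290   5  11  41] [198. 295.] [458.8  13.8]
wrist [368 291   5  10  33] [370. 296.] [536.5  39. ]
wrist [184 292  10  51 288] [188. 319.] [457.6  -0.6]
wrist [371 292  14  51 323] [379. 320.] [545.7  28. ]
wrist [194 330   4   9  22] [196. 333.] [462.9  -7.4]
wrist [273 330  23  15 309] [284. 337.] [505.    4.1]
scene [ 68   0  30  79 311] [82. 37.] [-227.1 -881.9]
scene [ 77   0  25  74 300] [88. 28.] [-310.2 -896.5]
scene [ 87   0  22  69 227] [98. 37.] [-230.4 -819.8]
scene [  94    0   45   59 1147] [118.  33.] [-282.5 -755.5]
scene [142   0  26  60 619] [153.  33.] [-296.1 -617.4]
scene [ 161    0   36   61 1257] [179.  29.] [-345.9 -522. ]
scene [ 193    0   37   63 1564] [212.  33.] [-319.7 -376.6]
scene [240   0   9  64 348] [245.  36.] [-310.4 -241.4]
scene [344   9   3  18  39] [345.  17.] [-562.8  165.3]
scene [379  21  11  40 174] [384.  43.] [-306.7  318.2]
scene [527  57  11  14  17] [532.  64.] [-186.   846.7]
scene [429  64  13   1  13] [435.  64.] [-147.   489.5]
scene [386  69  28   2  28] [400.  69.] [-90.2 354.7]
scene [421  70  33   3  35] [438.  71.] [-90.7 489.2]
scene [467  74  32   4  61] [483.  75.] [-77.3 643.3]
scene [504  75  31   2  35] [519.  76.] [-90.7 770.3]
scene [272 138   8   6  34] [275. 141.] [382.1 -43.3]
scene [305 151   5   7  16] [307. 154.] [434.3  49.2]
scene [333 163  21  17 275] [343. 171.] [497.  146.4]
scene [281 168   5   6  20] [283. 171.] [510.5  -9.5]
scene [400 190   7  12  45] [402. 195.] [573.9 291.3]
scene [196 252  23  15 144] [208. 261.] [ 819.5 -139.8]
```

>>> carry_out(motion=[[6,0,0.5,0,0.4745],[6,0,0.5,0,0.4745],[0,0,0,0,0.46],[0,0,0,0,0.44],[0,0,0,0,0.4],[0,0,0,0,0.4],[0,0,0,0,0.4]])

```text
t: 46.8
eef_pos: [493.6, 35.7, 70.1]
tcp_rot: [3.142, 0.0, 1.888]
ft_force: [-0.9, -0.1, -0.3]
opening: 0.603
grip_force: 0.0
```

```bash
python3 st.py; python3 br.py | grep -E "wrist|scene \[2[0-9]{2} 1|scene \[30. 1"
python3 - <<'E'
from h import *
c=cam("wrist"); save(c,"w11")
s=cam("scene"); save(s,"s11",(210,110,410,260),3)
E
```

```text
46.8 [493.6  35.7  70.1] yaw 108.2 [-0.9 -0.1 -0.3] [ 0.   -0.12  0.03] 57.3 0.0 [-0.06  0.54  2.02 -0.    0.58 -0.38]
wrist [ 124    0  105   55 4018] [179.  24.] [422.1 132.4]
wrist [272 259  24  32 568] [284. 275.] [490.6  47.2]
wrist [184 290   6  11  48] [186. 295.] [450.3  22.8]
wrist [379 290   7  11  52] [382. 295.] [537.9  51.6]
wrist [171 292  16  51 357] [177. 320.] [449.1   7.9]
wrist [383 292  15  52 358] [391. 321.] [547.8  40.3]
scene [272 138  12   7  55] [277. 141.] [382.8 -37.3]
```

The brass stud is seen at (490.6,47.2), 12 mm ahead of the TCP along tool x at stud height. That matches a centred upright box. Grip, lift, turn square to the plate.

>>> carry_out(motion=[[0,0,0,0,0.6],[0,0,0,0,1],[0,0,0,0,1],[0,0,0,0,1],[0,0,-10,0,1],[0,0,-20,0,1],[0,0,0,6.1,1],[0,0,0,6.1,1],[0,0,0,0,1]])

```text
t: 47.9
eef_pos: [493.5, 35.8, 100.7]
tcp_rot: [3.141, 0.0, 1.674]
ft_force: [-0.0, -0.5, -2.8]
opening: 0.525
grip_force: 30.0
```

```bash
python3 st.py;python3 -c "
from h import *
go(480,272,101);go(418,272.4,101)"
```

```text
47.9 [493.5  35.8 100.7] yaw 95.9 [-0.  -0.5 -2.8] [-0.08 -0.14  0.03] 49.8 30.0 [-0.06  0.48  2.   -0.    0.66 -0.16]
shift [236.3  10.9  -0.3] turn None q6 -0.16
shift [243.1 -50.7  -0.3] turn None q6 -0.16
```

>>> carry_out(motion=[[29,1.4,0,0,1],[29,1.4,0,0,1],[29,1.4,0,0,1],[30,1.4,0,0,1],[30,1.4,0,0,1],[30,1.3,0,0,1],[30,1.3,0,0,1],[29.5,1.3,0,0,1],[3.5,-30,0,0,1],[3,-32,0,0,1],[0,0,0,0,1]])

```text
t: 49.0
eef_pos: [413.4, 271.8, 100.0]
tcp_rot: [-3.138, 0.001, 1.681]
ft_force: [-0.3, -0.7, -3.0]
opening: 0.523
grip_force: 30.0
```

>>> carry_out(motion=[[0,0,9,0,1],[0,0,6,0,1],[0,0,4,0,1],[0,0,2,0,1],[0,0,0,0,1]])

```text
t: 49.5
eef_pos: [417.5, 271.9, 78.6]
tcp_rot: [-3.141, 0.0, 1.675]
ft_force: [-1.2, 0.4, -4.0]
opening: 0.527
grip_force: 30.0
```

>>> carry_out(motion=[[0,0,1,0,1],[0,0,0,0,1]])

```text
t: 49.7
eef_pos: [417.5, 272.1, 78.2]
tcp_rot: [3.141, 0.0, 1.676]
ft_force: [0.2, -0.6, -3.7]
opening: 0.528
grip_force: 30.0
```

>>> carry_out(motion=[[0,0,1.5,0,1],[0,0,0,0,1]])

```text
t: 49.9
eef_pos: [417.4, 272.1, 78.1]
tcp_rot: [3.14, -0.0, 1.676]
ft_force: [-4.0, -2.5, 19.2]
opening: 0.528
grip_force: 30.0
```

>>> carry_out(motion=[[0,0,-1.5,0,0.8],[0,0,0,0,0.45],[0,0,0,0,0.3],[0,0,0,0,0.1],[0,0,0,0,0],[0,0,0,0,0],[0,0,-20,0,0],[0,0,-40,0,0],[0,0,-40,0,0],[0,0,-40,0,0],[0,0,0,0,0]])

```text
t: 51.0
eef_pos: [418.8, 272.9, 222.6]
tcp_rot: [3.134, -0.003, 1.676]
ft_force: [-0.6, -0.5, -0.8]
opening: 0.999
grip_force: 0.0
```

```bash
python3 st.py;python3 -c "
from h import *
go(676,16,150,0)"
```

```text
51.0 [418.8 272.9 222.6] yaw 96.0 [-0.6 -0.5 -0.8] [ 0.03 -0.09 -0.04] 94.9 0.0 [ 0.45  0.31  1.86 -0.    0.96  0.34]
shift [-282.4  228.9   72.6] turn 96.0 q6 0.34
```

>>> carry_out(motion=[[-26,21,0,0,0],[-26,21,0,0,0],[-26,21,0,0,0.3],[-26,21,0,0,0.6],[-26,21,0,0,1],[-26,21,0,0,1],[-26,21,5,0,1],[-26,21,8,0,1],[-26,21,20,0,1],[-26,20,20,0,1],[-22,20,20,0,1],[0,0,0,0,1]])

```text
t: 52.2
eef_pos: [674.9, 13.1, 140.7]
tcp_rot: [-3.137, -0.0, 1.673]
ft_force: [-0.8, -0.1, -0.6]
opening: 0.212
grip_force: 0.0
```

```bash
python3 st.py; python3 -c "
from h import *
go(676,16,70)
b=cam('scene'); save(b,'s12',(130,125,430,285),2.66)
w=cam('wrist'); save(w,'w12')
hsv=cv2.cvtColor(w['color'],cv2.COLOR_RGB2HSV)"
```

```text
52.2 [674.9  13.1 140.7] yaw 95.9 [-0.8 -0.1 -0.6] [-0.01 -0.14 -0.01] 20.1 0.0 [-0.08  0.64  1.51 -0.    1.   -0.18]
shift [ 2.8  1.3 70.7] turn None q6 -0.18
```

View pics/s12.png

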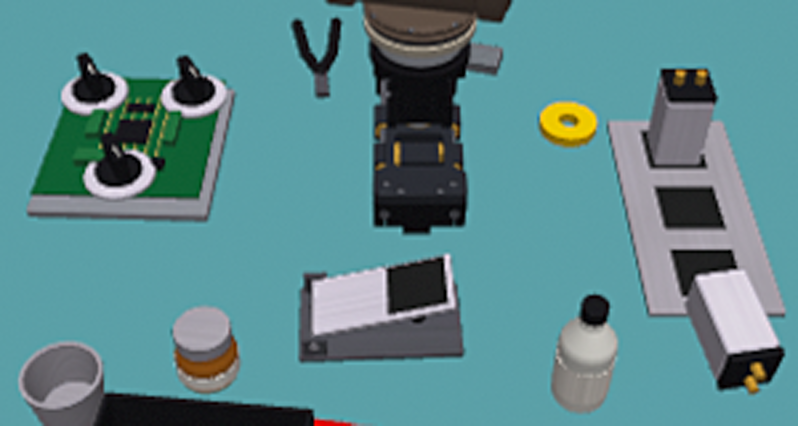

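Cap A stands on the near pad and the knobs are turned. Cap B, however, has been knocked over. It now lies at the plate's far end, with top face corners at crop (688,285), (745,270), (780,343), (722,355) and studs towards +x. It must be stood up again before the pedal is pressed.

Run:
```python
from h import *
c=cam("scene")
for z in (50,55):
    P=[ray(c,np.array(p)/2.66+[130,125],z) for p in((688,286),(745,271),(780,343),(722,356))]
    print(z,P,[np.linalg.norm(P[i]-P[(i+1)%4]).round(1) for i in range(4)])
print([ray(c,np.array(p)/2.66+[130,125],8) for p in((650,313),(783,313))])
# brass studs
hsv=cv2.cvtColor(c["color"],cv2.COLOR_RGB2HSV)
m=((hsv[...,0]>10)&(hsv[...,0]<30)&(hsv[...,1]>110)&(hsv[...,2]>90)).astype(np.uint8);m[:,:360]=0;m[:140]=0
n,l,s,ce=cv2.connectedComponentsWithStats(m)
for i in range(1,n):
    if s[i,4]>8: print(s[i],ce[i],ray(c,ce[i],25))
```

```text
50 [array([653.1, 260.2]), array([629.3, 314.3]), array([711.6, 334. ]), array([730.9, 282.2])] [np.float64(59.1), np.float64(84.6), np.float64(55.3), np.float64(80.9)]
55 [array([657.7, 258.9]), array([634. , 312.6]), array([715.7, 332.2]), array([734.9, 280.7])] [np.float64(58.7), np.float64(84.0), np.float64(55.0), np.float64(80.2)]
[array([652.6, 232.8]), array([640.2, 357.4])]
[384 151   4   6  19] [385.15789474 153.26315789] [307.  284.9]
[392 151   4   6  19] [393.15789474 153.26315789] [304.4 309.3]
[410 261   8  12  54] [413.35185185 266.38888889] [730.3 314.8]
```

Move over for a close wrist measurement.

```bash
python3 -c "
from h import *
go(705,302,250,np.radians(17))"
```

```text
shift [ 281.2   60.7 -105.3] turn 79.0 q6 -0.18
```

>>> carry_out(motion=[[0,0,-40,0,0.5],[0,0,-40,0,0],[0,0,-29,8,0],[0,0,0,8.5,0],[0,0,0,8.5,0],[0,0,0,8.5,0],[0,0,0,8.5,0],[0,0,0,8.5,0],[0,0,0,8.5,0],[0,0,0,8.5,0],[0,0,0,8.5,0],[0,0,0,3,0]])

```text
t: 53.55
eef_pos: [673.9, 16.8, 255.3]
tcp_rot: [3.141, -0.001, 0.293]
ft_force: [-0.6, 0.6, -0.4]
opening: 0.99
grip_force: 0.0
```

```bash
python3 -c "
from h import *
go(705,302,250,np.radians(17))"
```

```text
shift [ 112.  -264.1    5.3] turn -0.2 q6 1.21
```

>>> carry_out(motion=[[11,-26.5,0,0,0],[11,-26.5,0,0,0],[11,-26.5,0,0,0],[11,-26.5,0,0,0],[11,-26.5,0,0,0],[11,-26.5,0,0,0],[11,-26.5,0,0,0],[11,-26.5,0,0,0],[12,-26,0,0,0],[12,-26,5,0,0],[0,0,0,0,0],[0,0,0,0,0]])

```text
t: 54.75
eef_pos: [703.4, 301.9, 249.6]
tcp_rot: [3.141, -0.0, 0.299]
ft_force: [0.1, -0.5, -0.8]
opening: 1.003
grip_force: 0.0
```

```bash
python3 st.py
cat > face.py <<'E'
from h import *
c=cam("wrist"); g=c["color"]; save(c,"face")
hsv=cv2.cvtColor(g,cv2.COLOR_RGB2HSV)
for T in (175,195):
    m=((hsv[...,1]<50)&(hsv[...,2]>T)).astype(np.uint8); m[300:]=0
    n,l,s,ce=cv2.connectedComponentsWithStats(m)
    for i in range(1,n):
        if s[i,4]>1200:
            k,_=cv2.findContours((l==i).astype(np.uint8),cv2.RETR_EXTERNAL,cv2.CHAIN_APPROX_NONE)
            W=np.array([ray(c,p[0],50) for p in k[0]],np.float32)
            print(T,s[i],cv2.minAreaRect(W),np.round(cv2.boxPoints(cv2.minAreaRect(W)),0).tolist())
m=((hsv[...,0]>10)&(hsv[...,0]<30)&(hsv[...,1]>110)&(hsv[...,2]>90)).astype(np.uint8);m[300:]=0
n,l,s,ce=cv2.connectedComponentsWithStats(m)
for i in range(1,n):
    if s[i,4]>60: print("brass",s[i],ray(c,ce[i],25),ray(c,ce[i],36),ray(c,ce[i],107))
E
python3 face.py
```

```text
54.75 [703.4 301.9 249.6] yaw 17.1 [ 0.1 -0.5 -0.8] [-0.02 -0.02 -0.02] 95.3 0.0 [ 0.32  0.69  1.12 -0.    1.34  1.59]
175 [ 258  175   60  116 3477] ((648.4935302734375, 280.52105712890625), (151.80714416503906, 72.93329620361328), 17.10271453857422) [[565.0, 293.0], [587.0, 223.0], [732.0, 268.0], [710.0, 338.0]]
195 [ 259  175   41   68 2589] ((677.1756591796875, 300.91558837890625), (84.58999633789062, 47.14738464355469), 15.805564880371094) [[630.0, 312.0], [643.0, 267.0], [724.0, 290.0], [711.0, 335.0]]
brass [276 156   8  11  69] [730.4 316.1] [731.8 316.4] [741.4 318.3]
brass [440 290  11  10  69] [619.9  38.7] [624.5  46.9] [654.4  99.9]
```

White face rectangle 85 × 47 mm at 15.8°, studs at (730,316): consistent. Grasp at (711,311).

```bash
python3 -c "
from h import *
go(711,310.5,14,np.radians(15.8))"
```

```text
shift [  9.7  -7.  235.8] turn 1.3 q6 1.59
```

>>> carry_out(motion=[[5,-3,40,0,0],[5,-3,40,1.3,0],[0,0,40,0,0],[0,0,40,0,0],[0,0,40,0,0],[0,0,16,0,0],[0,0,10,0,0],[0,0,8,0,0],[0,0,0,0,0.2],[0,0,0,0,0.4]])

```text
t: 55.8
eef_pos: [712.9, 309.7, 16.7]
tcp_rot: [3.142, -0.002, 0.274]
ft_force: [0.2, -0.8, 0.3]
opening: 0.881
grip_force: 0.0
```

>>> carry_out(motion=[[0,0,0,0,0.6],[0,0,0,0,1],[0,0,0,0,1],[0,0,0,0,1],[0,0,0,0,1]])

```text
t: 56.3
eef_pos: [712.3, 309.5, 15.3]
tcp_rot: [3.142, -0.0, 0.274]
ft_force: [-0.7, -0.7, 0.9]
opening: 0.529
grip_force: 29.8
```

```bash
python3 st.py;python3 -c "
from h import *
go(570,90,45)"
```

```text
56.3 [712.3 309.5  15.3] yaw 15.7 [-0.7 -0.7  0.9] [0.07 0.12 0.05] 50.3 29.8 [ 0.33  0.92  1.28 -0.    0.95  1.62]
shift [-196.4  172.8  -29.7] turn None q6 1.62
```

>>> carry_out(motion=[[0,0,-10,0,1],[0,0,-20,0,1],[-24,21,0,0,1],[-25,22,0,0,1],[-25,22,0,0,1],[-25,22,0,0,1],[-25,22,0,0,1],[-24,21,0,0,1],[-24,21,0,0,1],[-24,21,0,0,1],[0,0,0,0,1]])

```text
t: 57.4
eef_pos: [568.2, 88.4, 45.5]
tcp_rot: [-3.142, 0.002, 0.272]
ft_force: [0.3, 0.4, -2.3]
opening: 0.527
grip_force: 29.9
```

>>> carry_out(motion=[[0,0,10,0,1],[0,0,10,0,1],[0,0,5,0,1],[0,0,0,0,1]])

```text
t: 57.8
eef_pos: [569.8, 91.4, 18.8]
tcp_rot: [-3.141, 0.002, 0.275]
ft_force: [0.8, 0.5, -3.4]
opening: 0.528
grip_force: 29.9
```

>>> carry_out(motion=[[0,0,2,0,1],[0,0,0,0,0.48],[0,0,0,0,0.46],[0,0,1,0,0.46],[0,0,0,0,0.4745],[0,0,0,0,0.4745],[0,0,0,0,0.4745]])

```text
t: 58.5
eef_pos: [570.3, 90.7, 17.4]
tcp_rot: [3.141, -0.0, 0.274]
ft_force: [0.2, -0.5, 1.3]
opening: 0.522
grip_force: 7.5
```

>>> carry_out(motion=[[0,0,-5,0,0.4745],[-1,0,-5,0,0.4745],[0,0,0,0,0.4745]])

```text
t: 58.8
eef_pos: [569.2, 90.6, 27.8]
tcp_rot: [3.141, -0.001, 0.274]
ft_force: [0.7, 0.5, -1.6]
opening: 0.526
grip_force: 1.8
```

```bash
python3 st.py; python3 br.py | grep wrist
```

```text
58.8 [569.2  90.6  27.8] yaw 15.7 [ 0.7  0.5 -1.6] [ 0.08 -0.04 -0.01] 49.9 1.8 [ 0.04  0.68  1.84 -0.    0.62  1.34]
wrist [274 220  21  47 814] [284. 244.] [613.3 103.3]
wrist [196 290   6  11  37] [198. 295.] [588.9 124.8]
wrist [367 290  18  54 441] [377. 317.] [596.7  67.2]
wrist [184 292  11  52 304] [188. 319.] [579.5 126. ]
wrist [194 330   4   8  25] [196. 333.] [574.8 122.7]
```

Half weight on the tool, so it is pivoting. Continue the arc.

>>> carry_out(motion=[[-3,0,-5,0,0.4745],[-4,0,-5,0,0.4745],[-4,0,-5,0,0.4745],[-4,0,-5,0,0.4745],[-4,0,-5,0,0.4745],[0,0,0,0,0.4745]])

```text
t: 59.5
eef_pos: [550.4, 85.3, 52.9]
tcp_rot: [3.141, -0.0, 0.274]
ft_force: [-0.4, 0.1, -1.7]
opening: 0.523
grip_force: 1.8
```

```bash
python3 st.py; python3 br.py | grep wrist|head -3
```

```text
59.5 [550.4  85.3  52.9] yaw 15.7 [-0.4  0.1 -1.7] [ 0.08 -0.02 -0.03] 49.7 1.8 [ 0.04  0.62  1.88 -0.    0.64  1.33]
wrist [ 274  207   21   58 1018] [284. 236.] [587.5  96. ]
wrist [184 290  18  54 380] [190. 317.] [541.8 123.9]
wrist [367 290  18  54 460] [377. 317.] [563.1  48.6]
```

>>> carry_out(motion=[[-5,0,-4,0,0.4745],[-6,0,-4,0,0.4745],[-6,0,-4,0,0.4745],[-7,0,-3,0,0.4745],[-7,0,-3,0,0.4745],[-7,0,-2,0,0.4745],[0,0,0,0,0.4745]])

```text
t: 60.3
eef_pos: [513.5, 74.9, 72.5]
tcp_rot: [3.141, 0.0, 0.274]
ft_force: [0.6, -0.9, -0.5]
opening: 0.527
grip_force: 1.6
```

>>> carry_out(motion=[[-8,0,-1.5,0,0.4745],[-8,0,-0.5,0,0.4745],[-8,0,0,0,0.4745],[-8,0,1,0,0.4745],[0,0,0,0,0.4745]])

```text
t: 60.8
eef_pos: [482.2, 66.2, 73.0]
tcp_rot: [-3.141, 0.001, 0.274]
ft_force: [0.2, -1.2, 1.3]
opening: 0.527
grip_force: 2.8
```

```bash
python3 st.py; python3 br.py | grep wrist|head -5
```

```text
60.8 [482.2  66.2  73. ] yaw 15.7 [ 0.2 -1.2  1.3] [-0.35  0.09 -0.02] 50.1 2.8 [ 0.    0.52  2.04 -0.    0.58  1.3 ]
wrist [272 208  25  25 461] [284. 220.] [519.   76.8]
wrist [272 258  25  25 477] [284. 270.] [495.2  70.1]
wrist [128 270  30   4  92] [143. 272.] [476.4 133.6]
wrist [107 274  20  21  83] [115. 284.] [466.2 145.4]
wrist [195 290   6  11  43] [198. 295.] [471.1 106.4]
```

Studs now well separated, nearly upright. Finish and let settle.

>>> carry_out(motion=[[-6,0,0.5,0,0.4745],[-6,0,0.5,0,0.4745],[0,0,0,0,0.46],[0,0,0,0,0.44],[0,0,0,0,0.4],[0,0,0,0,0.4],[0,0,0,0,0.4]])

```text
t: 61.6
eef_pos: [472.0, 63.3, 72.1]
tcp_rot: [3.141, -0.0, 0.274]
ft_force: [0.1, -0.8, 0.2]
opening: 0.595
grip_force: 0.0
```

```bash
python3 st.py; python3 br.py | grep wrist|head -5
```

```text
61.6 [472.   63.3  72.1] yaw 15.7 [ 0.1 -0.8  0.2] [0.   0.02 0.03] 56.5 0.0 [-0.01  0.52  2.06 -0.    0.56  1.29]
wrist [103 259  70  28 778] [138. 269.] [467.6 132.9]
wrist [273 269  23  28 482] [284. 283.] [478.7  65.4]
wrist [184 290   5  11  36] [186. 295.] [459.9 108.9]
wrist [378 290  20  54 458] [390. 317.] [474.8  10.5]
wrist [171 293  11  51 303] [176. 319.] [445.2 111.2]
```

>>> carry_out(motion=[[0,0,0,0,0.6],[0,0,0,0,1],[0,0,0,0,1],[0,0,0,0,1],[0,0,-10,0,1],[0,0,-20,0,1],[0,0,0,5,1],[0,0,0,4.7,1],[0,0,0,0,1]])

```text
t: 62.6
eef_pos: [471.9, 63.2, 102.7]
tcp_rot: [3.141, -0.0, 0.104]
ft_force: [0.2, -0.0, -2.6]
opening: 0.526
grip_force: 30.0
```

```bash
python3 st.py; python3 -c "
from h import *
go(509,282,101)"
```

```text
62.6 [471.9  63.2 102.7] yaw 5.9 [ 0.2 -0.  -2.6] [0.07 0.03 0.02] 50.0 30.0 [-0.01  0.46  2.04 -0.    0.64  1.46]
shift [  59.6 -213.7    1.7] turn None q6 1.46
```

>>> carry_out(motion=[[7.5,-26.7,0,0,1],[7.5,-26.7,0,0,1],[7.5,-26.7,0,0,1],[7.5,-26.7,0,0,1],[7.5,-26.7,0,0,1],[7.5,-26.7,0,0,1],[7.5,-26.7,0,0,1],[7,-26.7,0,0,1],[0,0,0,0,1],[0,0,10,0,1],[0,0,6,0,1],[0,0,4,0,1]])

```text
t: 63.8
eef_pos: [508.3, 280.9, 81.1]
tcp_rot: [3.141, 0.002, 0.105]
ft_force: [-0.2, 0.2, -2.5]
opening: 0.519
grip_force: 30.0
```

>>> carry_out(motion=[[0,0,0,0,1],[0,0,1.5,0,1],[0,0,0,0,1]])

```text
t: 64.1
eef_pos: [508.8, 281.7, 80.6]
tcp_rot: [3.142, -0.0, 0.105]
ft_force: [1.2, 0.7, -3.2]
opening: 0.523
grip_force: 30.0
```

>>> carry_out(motion=[[0,0,1,0,1],[0,0,0,0,1]])

```text
t: 64.3
eef_pos: [509.0, 281.8, 80.1]
tcp_rot: [3.142, -0.001, 0.105]
ft_force: [-0.3, -0.9, 1.4]
opening: 0.524
grip_force: 30.0
```

Touching at the expected height. Press slightly, release, rise.

>>> carry_out(motion=[[0,0,0.5,0,1],[0,0,0,0,0.6],[0,0,0,0,0.45],[0,0,0,0,0.3],[0,0,0,0,0.1],[0,0,0,0,0],[0,0,0,0,0],[0,0,-20,0,0],[0,0,-40,0,0],[0,0,-40,0,0],[0,0,-30,0,0],[0,0,0,0,0]])

```text
t: 65.5
eef_pos: [510.0, 282.5, 213.2]
tcp_rot: [-3.14, -0.007, 0.105]
ft_force: [-0.4, 0.4, 0.2]
opening: 0.998
grip_force: 0.0
```

```bash
python3 st.py;python3 br.py | grep -E "wrist|scene \[(3[7-9].|4..) 1"; python3 -c "
from h import *
go(676,16,140)"
```

```text
65.5 [510.  282.5 213.2] yaw 6.0 [-0.4  0.4  0.2] [0.06 0.03 0.01] 94.8 0.0 [ 0.39  0.44  1.68 -0.    1.02  1.86]
wrist [279 203  13  13 134] [285. 209.] [512.2 282.5]
wrist [279 227  13  13 125] [285. 233.] [489.3 280.1]
wrist [343 270  33  32 611] [356. 288.] [439.8 204.8]
wrist [119 290   6  11  47] [122. 295.] [407.4 434. ]
wrist [440 290  11  11  78] [446. 295.] [441.  115.1]
wrist [447 293  22  51 454] [460. 322.] [412.7  92.9]
wrist [100 294  15  50 311] [105. 321.] [375.4 451.7]
wrist [117 330   4   6  21] [119. 332.] [362.6 438.8]
scene [390 113  30   2  34] [403. 113.] [199.3 334.9]
scene [384 151   4   6  19] [385. 153.] [408.6 262.6]
scene [392 151   4   6  19] [393. 153.] [406.3 284.6]
scene [393 169   7  12  38] [396. 175.] [496.6 282.8]
shift [138.6 281.9  69.3] turn None q6 1.86
```

Both capacitors are upright on the plate: stud pairs at about (407,274) and (501,281), spaced 22 mm. Now the pedal.

>>> carry_out(motion=[[12.6,25.6,0,0,0.2],[12.6,25.6,0,0,0.4],[12.6,25.6,0,0,0.6],[12.6,25.6,0,0,0.8],[12.6,25.6,0,0,1],[12.6,25.6,0,0,1],[12.6,25.6,10,0,1],[12.6,25.6,15,0,1],[12.6,25.6,15,0,1],[12.6,25.6,15,0,1],[12.6,25.6,15,0,1],[0,0,0,0,1]])

```text
t: 66.8
eef_pos: [675.8, 13.6, 134.7]
tcp_rot: [-3.141, 0.005, 0.102]
ft_force: [0.2, 0.2, 0.5]
opening: 0.053
grip_force: 0.0
```

```bash
python3 st.py
python3 - <<'E'
from h import *
go(676,16,66)
for n,z in(("scene",52),("wrist",52)):
    c=cam(n); hsv=cv2.cvtColor(c["color"],cv2.COLOR_RGB2HSV)
    m=(hsv[...,2]<60).astype(np.uint8)
    if n=="scene": m[:220]=0;m[260:]=0;m[:,:240]=0;m[:,320:]=0
    else: m[285:]=0
    k,l,s,ce=cv2.connectedComponentsWithStats(m)
    for i in range(1,k):
        if s[i,4]>150: print(n,s[i],ce[i].round(0),ray(c,ce[i],z))
E
```

```text
66.8 [675.8  13.6 134.7] yaw 5.9 [0.2 0.2 0.5] [ 0.   -0.01 -0.01] 5.0 0.0 [-0.08  0.65  1.51 -0.    0.99  1.39]
shift [ 0.4 -2.4 68.7] turn None q6 1.39
scene [276 222  22  21 355] [286. 232.] [677.5  13.8]
wrist [ 387    0  173   56 7666] [482.  23.] [ 832.9 -105.8]
wrist [   2   95   60   44 2059] [ 31. 116.] [737.3 212.9]
wrist [ 199  182  170  103 6250] [284. 237.] [659.8  14.2]
wrist [   0  227   59   58 2109] [ 20. 260.] [615.7 238.1]
wrist [510 272  49  13 465] [530. 279.] [ 643.4 -205.1]
```

>>> carry_out(motion=[[0,-0.5,25,0,1],[0,0,25,0,1],[0,0,12,0,1],[0,0,6,0,1],[0,0,3,0,1],[0,0,0,0,1]])

```text
t: 67.5
eef_pos: [676.2, 17.1, 68.6]
tcp_rot: [3.141, -0.001, 0.105]
ft_force: [-0.0, -0.2, 1.3]
opening: 0.003
grip_force: 0.0
```

>>> carry_out(motion=[[0,0,3,0,1],[0,0,3,0,1],[0,0,3,0,1],[0,0,0,0,1]])

```text
t: 67.9
eef_pos: [676.3, 16.9, 59.2]
tcp_rot: [3.141, -0.001, 0.105]
ft_force: [1.4, 1.2, 3.2]
opening: 0.003
grip_force: 1.6
```

>>> carry_out(motion=[[0,0,3,0,1],[0,0,3,0,1],[0,0,0,0,1]])

```text
t: 68.2
eef_pos: [676.1, 16.9, 52.9]
tcp_rot: [3.142, -0.0, 0.105]
ft_force: [0.9, 1.9, 5.0]
opening: 0.006
grip_force: 2.2
```

>>> carry_out(motion=[[0,0,3,0,1],[0,0,3,0,1],[0,0,3,0,1],[0,0,2,0,1],[0,0,0,0,1]])

```text
t: 68.7
eef_pos: [676.2, 17.2, 43.8]
tcp_rot: [-3.141, -0.001, 0.105]
ft_force: [-4.7, 3.5, 18.2]
opening: 0.007
grip_force: 8.6
```

At the stop (18 N). Hold.

>>> carry_out(motion=[[0,0,0.7,0,1],[0,0,0,0,1],[0,0,0,0,1],[0,0,0,0,1],[0,0,0,0,1],[0,0,0,0,1],[0,0,0,0,1],[0,0,0,0,1],[0,0,0,0,1],[0,0,0,0,1],[0,0,0,0,1],[0,0,0,0,1]])

```text
t: 69.9
eef_pos: [676.2, 17.2, 43.5]
tcp_rot: [-3.142, -0.001, 0.105]
ft_force: [-5.7, 4.1, 22.5]
opening: 0.005
grip_force: 10.9
```

>>> carry_out(motion=[[0,0,0,0,1],[0,0,0,0,1],[0,0,-5,0,1],[0,0,-5,0,1],[0,0,-6,0,1],[0,0,-10,0,1],[0,0,-25,0,1],[0,0,-40,0,1],[0,0,-40,0,1],[0,0,-40,0,1],[0,0,0,0,1],[0,0,0,0,1]])

```text
t: 71.1
eef_pos: [675.7, 17.1, 213.1]
tcp_rot: [-3.142, -0.001, 0.105]
ft_force: [-0.4, 0.5, -0.1]
opening: 0.004
grip_force: 0.0
```

```bash
python3 st.py;python3 br.py | grep -E "scene \[(3[7-9].|4..) 1"
python3 - <<'E'
from h import *
c=cam("scene"); hsv=cv2.cvtColor(c["color"],cv2.COLOR_RGB2HSV); save(c,"s14")
m=(hsv[...,2]<60).astype(np.uint8)
m[:220]=0;m[260:]=0;m[:,:240]=0;m[:,320:]=0
k,l,s,ce=cv2.connectedComponentsWithStats(m)
for i in range(1,k):
    if s[i,4]>150: print(s[i],ce[i].round(0),ray(c,ce[i],52))
# knob marks / bystander check against the first frame
a=cv2.imread("pics/scene0.png"); b=c["color"][:,:,::-1]
for n,(x0,y0,x1,y1) in dict(spool=(328,158,360,184),flux=(332,232,366,282),tin=(190,236,224,274)).items():
    print(n,np.abs(a[y0:y1,x0:x1].astype(int)-b[y0:y1,x0:x1]).mean().round(1))
E
```

```text
71.1 [675.7  17.1 213.1] yaw 6.0 [-0.4  0.5 -0.1] [ 0.04  0.02 -0.02] 0.3 0.0 [-0.07  0.57  1.43  0.    1.13  1.39]
scene [384 151   4   6  19] [385. 153.] [408.6 262.6]
scene [392 151   4   6  19] [393. 153.] [406.3 284.6]
scene [393 169   7  12  39] [396. 175.] [497.2 282.7]
[276 222  22  21 356] [286. 232.] [677.6  13.8]
spool 10.3
flux 5.1
tin 5.0
```

Run:
```python
import cv2,numpy as np
for f in("scene0","s14"):
    h=cv2.cvtColor(cv2.imread(f"pics/{f}.png"),cv2.COLOR_BGR2HSV)[150:195,320:370]
    m=(h[...,0]>18)&(h[...,0]<38)&(h[...,1]>150); ys,xs=np.nonzero(m); print(f,len(xs),xs.mean()+320,ys.mean()+150)
```

```text
scene0 263 343.1368821292776 171.34980988593156
s14 263 343.1368821292776 171.34980988593156
```

Spool untouched, pedal back up, caps standing. One numeric check of the knob marks from above the holder before handing in.

```bash
python3 -c "
from h import *
go(475,-300,240)"
```

```text
shift [-232.4  294.2  -29.1] turn None q6 1.39
```

>>> carry_out(motion=[[-20,25,-10,0,1],[-20,25,-10,0,1],[-20,25,-7,0,1],[-20,25,0,0,1],[-20,25,0,0,1],[-20,25,0,0,1],[-20,25,0,0,1],[-20,25,0,0,1],[-20,25,0,0,1],[-20,25,0,0,1],[-20,25,0,0,1],[-12,20,0,0,1]])

```text
t: 72.45
eef_pos: [474.7, -301.9, 238.3]
tcp_rot: [-3.14, 0.002, 0.104]
ft_force: [1.0, -0.4, -0.2]
opening: 0.009
grip_force: 0.0
```

```bash
python3 st.py
python3 - <<'E'
from h import *
c=cam("wrist"); hsv=cv2.cvtColor(c["color"],cv2.COLOR_RGB2HSV)
m=((hsv[...,1]<70)&(hsv[...,2]>110)).astype(np.uint8)
n,l,s,ce=cv2.connectedComponentsWithStats(m)
for X in((405.8,-257,70),(413.9,-364.5,70),(539.5,-301.5,70)):
    p=proj(c,X)
    for i in range(1,n):
        if 8<s[i,4]<150 and np.linalg.norm(ce[i]-p)<22:
            ys,xs=np.nonzero(l==i); W=np.array([ray(c,q,70) for q in zip(xs,ys)],np.float32)
            v=cv2.fitLine(W,cv2.DIST_L2,0,.01,.01).ravel(); print(X,p,s[i],(W.mean(0)-X[:2]).round(1),"bar yaw",np.degrees(np.arctan2(v[1],v[0])).round(1))
E
```

```text
72.45 [ 474.7 -301.9  238.3] yaw 6.0 [ 1.  -0.4 -0.2] [0.01 0.   0.03] 0.9 0.0 [-0.68  0.39  1.69 -0.    1.06  0.78]
(405.8, -257, 70) [239.3 249.4] [228 235  11  13  54] [9.6 7.8] bar yaw 37.6
(413.9, -364.5, 70) [333.3 252. ] [326 239  10  13  56] [8.5 4.3] bar yaw 38.5
```

Run:
```python
from h import *
c=cam("wrist"); g=c["color"]; p=proj(c,(539.5,-301.5,70)); x,y=p.astype(int); print(p)
gr=cv2.cvtColor(g,cv2.COLOR_RGB2GRAY)
for T in(90,110,130,150,170):
    n,l,s,ce=cv2.connectedComponentsWithStats((gr>T).astype(np.uint8))
    for i in range(1,n):
        if 8<s[i,4]<200 and np.linalg.norm(ce[i]-p)<25:
            ys,xs=np.nonzero(l==i); W=np.array([ray(c,q,70) for q in zip(xs,ys)],np.float32)
            v=cv2.fitLine(W,cv2.DIST_L2,0,.01,.01).ravel(); print(T,s[i],(W.mean(0)-[539.5,-301.5]).round(1),np.degrees(np.arctan2(v[1],v[0])).round(1))
print(gr[y-22:y+14:2,x-22:x+23:2])
```

```text
[288.5 133.4]
110 [277 114  11  16  69] [11.   7.6] 34.5
130 [278 114  10  16  57] [11.1  7.7] 34.6
150 [278 114   9  16  50] [11.3  7.8] 34.1
170 [278 115   9  14  37] [11.3  7.9] 34.8
[[217 219 215 211 219 200 150  78  40  35  41  43  47  47  56  92 165 211
  217 215 217 215 214]
 [213 217 216 213 173  97  91  76  38  28  37  43  45  49  50  39  57 130
  200 218 213 215 215]
 [218 220 217 176  74  58 190 183  57  32  25  43  55  46  52  49  41  47
  112 198 215 212 215]
 [220 218 193  96  22  40 145 219 117  35  32  37  44  48  46  46  45  44
   47 125 208 214 215]
 [218 204 125  43  27  36  74 198 187  61  31  28  44  47  45  48  48  47
   33  66 168 210 210]
 [220 177  65  49  40  30  40 129 215 120  37  25  35  48  47  42  45  41
   43  39  94 195 212]
 [215 140  43  53  37  24  31  63 182 181  65  35  21  46  38  48  49  47
   45  34  53 168 215]
 [205 100  44  49  47  38  34  40 117 214 130  42  33  31  48  36  36  43
   52  44  40 151 214]
 [178  68  43  50  47  45  30  33  51 179 190  66  34  27  44  44  41  48
   47  45  37 113 209]
 [170  62  46  47  47  44  38  26  32 108 168  74  38  39  36  40  49  43
   42  46  40  92 205]
 [176  62  45  44  50  49  48  41  27  43  49  33  47  32  25  35  46  42
   44  40  33  93 199]
 [180  65  44  48  49  47  47  45  34  36  47  41  42  32  33  31  39  44
   38  39  39 108 206]
 [184  71  39  39  40  46  42  44  21  34  42  44  44  38  39  23  36  40
   45  43  43 135 210]
 [206 106  44  49  45  51  47  40  42  29  40  40  39  42  40  25  28  44
   43  36  45 158 214]
 [221 167  55  42  46  41  40  49  45  35  32  44  40  39  28  29  30  35
   40  38  86 189 211]
 [220 209  98  44  45  49  51  41  39  40  33  42  43  37  39  36  29  32
   39  52 154 217 211]
 [217 218 156  58  44  42  42  50  39  44  30  25  36  36  41  40  22  20
   36  77 172 202 200]
 [218 220 204 134  53  41  47  42  43  49  43  27  33  41  45  39  37  27
   32  89 115 125 126]]
```

All three bars sit where the stop was felt (k1 and k2 ≈ 38°, k3 ≈ 35°). Handing in.

```bash
python3 -c "
from cell import env
print(env.job_done())"
```

```text
the job is handed in; nothing more can be done
None
```

Handed in at about 72 s (no verdict was returned): the two capacitors present stand studs up on the plate (one was found knocked over and stood up again), all three knobs are at their stops, and the pedal was then pressed to its stop, held over a second and let back up, with the spool, flux bottle and amber jar left in place.

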